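# Fold the ratchet-propped circuit board stand flat

### The job

The tilting work board on the bench stand is propped up on its ratchet and has to go down flat. Take it by the orange grip, raise it through the remaining notches and on past the top, pressing firmly but not hard into the springy top stop so that the red pawl is thrown clear, then lower it gently in hand until it lies fully flat on its rests and let go. Leave the meter, screwdriver, parts tray and mug where they are.

Things in the scene. Friction and masses are not known exactly. Their poses are not given: they have to be found in the camera images.
- stand: grey steel stand, fixed on the bench, base plate 360 x 310 x 12 mm. Origin on the bench top; z up, x from the hinge towards the board's free edge, y along the hinge line, which lies at x = -100, z = 90 mm. Posts hold the flat board level, its underside 90 mm up. A pinned aluminium ratchet wheel with a blue trip roller sits on the hinge at the -y end, y = -150 mm.
- hinge (a point): middle of the board's hinge line, 90 mm above the bench; axes as the stand's (hinge line along y). The cream board is 200 mm deep, 250 mm wide, 12 mm thick, weighs 0.5 to 0.8 kg, and carries a white breadboard. A red pawl about 110 mm tall stands behind the hinge at the -y end: its hook leans on the wheel's pins while it props the board; thrown clear it stays tipped 35 degrees away.
- board (a joint): tilt of the board, rad: 0 = flat on its rests, grows as the free edge rises. Starts held in a notch, 0.22 to 0.76. Until the pawl is thrown it goes only up; notches are about 0.21 apart. The wheel's setting on the board is unknown, so the springy top is met anywhere from 0.84 to 1.14: only force tells. Raising takes 2 to 5 N; released when thrown, it falls too fast.
- handle (a point): centre of the orange grip: a roll 24 mm in diameter, 36 mm long along y, on a 14 mm wide stem at the middle of the free edge; pinch it end to end from above, it turns in the fingers as the board tilts. At tilt t it lies 235 cos t - 6 sin t mm along the stand's x and 235 sin t + 6 cos t mm above the hinge. Its x points away from the hinge, z out of the board's face.
- top_stop: yellow and black stop on a post of the stand, -y side; origin on the hinge line. A sprung toe of the wheel meets it: resistance at the grip, square to the lever, then grows 1.2 N per mm. The pawl is thrown at 9 to 12 N total resistance; 14 to 18 N held for 0.7 s is sure. Over about 22 N at the grip (70 N at the stop) overloads it.
- meter: yellow multimeter lying flat, 90 x 160 x 43 mm, loose; origin at the centre of its underside
- driver: screwdriver with a red handle, 170 mm long, lying loose along its x axis (handle at -x); a bystander
- parts_tray: blue open parts tray 120 x 160 x 35 mm, loose; origin at the centre of its underside
- mug: white mug, 80 mm wide, 90 mm tall, loose; origin at the centre of its underside

How it is judged:
By the outcome, as a careful person would: the job done as asked, in the order asked, and still so for the second after the job is handed in, with the robot touching nothing.
It also fails if it takes over 72 s, if anything falls off the work surface, if the arm or the gripper's body presses on something with over 40 N, if the wrist force passes 120 N, or if a joint passes its speed limit or range.

### The arm

A 6-joint arm with a two-finger parallel gripper is mounted at the origin on the work surface. World frame = base frame: x ahead of the robot, y to its left, z up, the work surface at z = 0. Lengths are in m, angles in rad, forces in N, time in s.
With the tool pointing down it reaches from about 0.325 to 0.9 m from the base axis. Payload 6.1 kg.
Tool frame: the origin (TCP) lies at the very end of the fingers, on their centre line; the grasp point (between the pads) lies 19 mm behind it; z points along the fingers, y is the direction in which the jaws open and shut (so a half turn about z gives the same grasp; the last joint's range is limited). The gripper opens to 87 mm and grips with 3 to 60 N. Pads are 19 mm wide; open, the fingers measure 117 mm over their backs; the gripper's body (75 mm by 190 mm) begins 51 mm behind the grasp point.
Start: joints at [0.999, 0.22, 1.526, -0, 1.395, -0.126], TCP at [0.269, 0.564, 0.192] pointing down, gripper open.
Joint ranges: [-2.98, 2.98], [-0.91, 2.08], [0.09, 2.57], [-1.24, 4.39], [0.2, 2.65], [-2.68, 2.68]. Speed limits (rad/s): [2.57, 2.57, 3.01, 3.14, 3.14, 3.14].

### API

Orientations are given as [roll, pitch, yaw] about the fixed x, y, z axes, in that order (R = Rz(yaw) Ry(pitch) Rx(roll)).
In Python, from plant import r gives the robot as it stands.
- The arm moves only by the tool move_arm, never from a script. Its argument "moves" is a list of rows, each a list of 6 numbers: the shift along the tool's x, y, z in mm, then the turn, a rotation vector about the tool's x, y, z in rad. In form: [[x, y, z, wx, wy, wz], ...]. A call has 1 to 8 rows; each row shifts and turns the commanded pose from where the row before left it, along the tool's axes as they then stand; what a row does not reach is not made up. A row lasts 1/12 s, in which the tool goes at most 41.7 mm and 7.16 degrees, less where a joint would pass 70% of its speed; a pose out of reach is approached as far as the arm can. A call with a gripper value outside its range is refused whole. "hand" is the closure, from 0 (fully open) to 1 (shut), set as the call begins (left out, the last holds). The fingers move at their own pace and stop on an object; "squeeze" is the grip in N (left out, the last holds). Time passes only in rows, so rows that do not move let the fingers close. It gives the time, the measured TCP pose, the force and the opening at its end, in the units of the state.
- r.observe(): the state, without advancing time (a new reading comes with each control period).
- r.snapshot(name): name is "side" or "top"; returns (picture, depth): 400x640x3 uint8, red, green, blue; 400x640 float32, m along the optical axis (not along the pixel's ray), 0 where there is no reading.
- r.camera_info(name): a dict with "camera_matrix" (3x3 intrinsics, pixels), "origin" and "orientation" of the camera in the world. Camera axes: x right, y down, z forward; pixel columns grow to the right and rows downward; lengths in m; the calibration is good to about 2 mm. A picture is of the moment at which its call begins. camera_info takes no time and is no camera call.
- r.finish_job(): hands the job in, once; it reports no verdict.
The state is a dict: "clock": time; "q": joint angles; "joint_vel": joint speeds; "tau": joint torques, N m; "tool_pos": TCP position; "tool_rot": TCP orientation; "contact_force": force on the tool from outside, world axes, zero at the start; "torque": the same for the moment, N m; "grip_width": finger opening in m.
Only numpy, scipy, OpenCV 4.12 (cv2) and the standard library are available. Lean on these libraries where they do the work, as an engineer would, in place of code of your own. Each camera call takes 0.05 s, during which the arm holds its last target.

## Working session

There is one attempt and no reset: what is moved stays moved. The work goes in short steps, Python scripts to look and compute and a tool call to move; the robot and the scene stay as the last step left them, time stands still between calls to the robot, and variables do not carry over. Pictures are saved under pics/ and viewed, and the job is handed in when it is done.

Besides the shell and the picture viewer there is one more tool, called after "Emit:" by a JSON object that holds its "method" and its "body". move_arm: Moves the arm, as the interface text tells. Its arguments: {"type":"object","properties":{"moves":{"type":"array","items":{"type":"array","items":{"type":"number"}}},"hand":{"type":"number"},"squeeze":{"type":"number"}},"required":["moves"]}

```bash
ls; mkdir -p pics; python3 - <<'E'
from plant import r
import cv2,numpy as np
print(r.observe())
for n in("side","top"):
    p,d=r.snapshot(n); cv2.imwrite(f"pics/{n}0.png",p[:,:,::-1]); np.save(f"pics/{n}0.npy",d); print(n,r.camera_info(n))
E
```

```text
pics
{'clock': 0.0, 'q': array([ 9.98924572e-01,  2.21237813e-01,  1.52764187e+00, -1.07765494e-05,
        1.39466300e+00, -1.26069465e-01]), 'joint_vel': array([ 1.12271011e-03, -3.73430495e-04,  6.48770004e-04, -3.41377453e-06,
       -2.07293844e-04, -1.73996553e-03]), 'tau': array([ 6.97123760e-04, -4.94589579e+01, -3.87390161e+01,  7.01809837e-02,
        5.68392151e-02, -1.16107885e-04]), 'tool_pos': array([0.26910548, 0.5633409 , 0.19121378]), 'tool_rot': array([-3.13965676e+00, -2.34666888e-04,  2.69579204e+00]), 'contact_force': array([ 0.42955637, -0.20300826, -0.72509291]), 'torque': array([-0.02042368,  0.06327421,  0.01918088]), 'grip_width': 0.08684322188871109}
side {'camera_matrix': array([[413.56119131,   0.        , 319.30877694],
       [  0.        , 413.56119131, 195.53546331],
       [  0.        ,   0.        ,   1.        ]]), 'origin': array([ 0.03371676, -0.73804817,  1.00548143]), 'orientation': array([-2.38499256, -0.00850978, -0.60287572])}
top {'camera_matrix': array([[503.27173057,   0.        , 326.2884005 ],
       [  0.        , 503.27173057, 200.57650938],
       [  0.        ,   0.        ,   1.        ]]), 'origin': array([ 0.31652004, -0.00685511,  1.40279903]), 'orientation': array([-2.97513402e+00,  8.15092848e-04, -1.58515914e+00])}
```

View pics/side0.png

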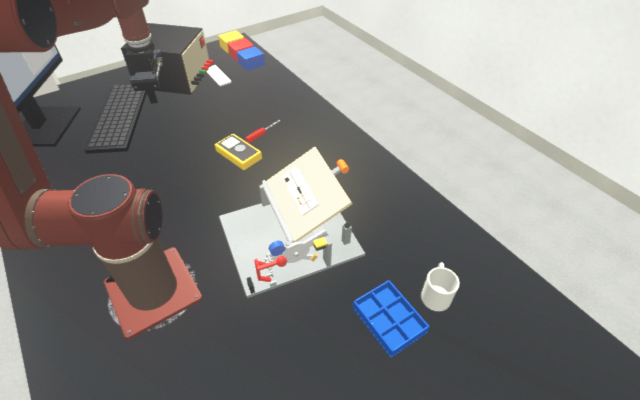

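View pics/top0.png

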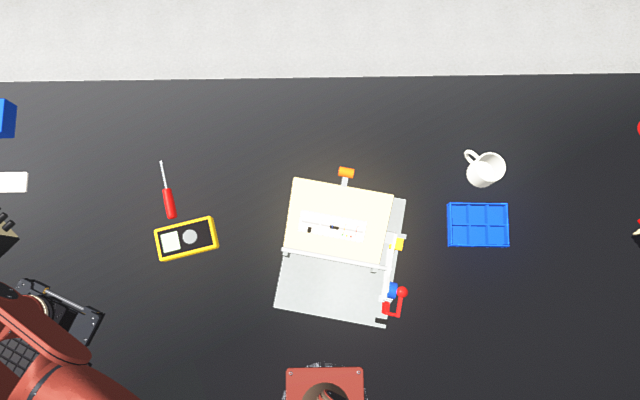

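The side view shows the grip at about (343,166), and the top view shows it at about (346,172). The stand faces away from the robot and the bystanders are well off to the sides. I'll enlarge both views.

```bash
cat > h.py <<'E'
import numpy as np
from scipy.spatial.transform import Rotation as R
from plant import r
def pts(n,d):
    c=r.camera_info(n);K=c["camera_matrix"];v,u=np.mgrid[:400,:640]
    P=np.stack([(u-K[0,2])/K[0,0]*d,(v-K[1,2])/K[1,1]*d,d],-1)
    return P@R.from_euler("xyz",c["orientation"]).as_matrix().T+c["origin"]
def proj(n,X):
    c=r.camera_info(n);K=c["camera_matrix"]
    p=(np.atleast_2d(X)-c["origin"])@R.from_euler("xyz",c["orientation"]).as_matrix()
    return (p@K.T)[:,:2]/p[:,2:]
E
python3 - <<'E'
from h import *
import cv2
a=cv2.imread("pics/top0.png")[150:340,260:420];cv2.imwrite("pics/tc.png",cv2.resize(a,None,fx=3.1,fy=3.1,interpolation=2))
a=cv2.imread("pics/side0.png")[140:300,210:370];cv2.imwrite("pics/sc.png",cv2.resize(a,None,fx=3.7,fy=3.7,interpolation=2))
for n in("top","side"):
    im=cv2.imread(f"pics/{n}0.png").astype(int);P=pts(n,np.load(f"pics/{n}0.npy"))
    b,g,rr=im[...,0],im[...,1],im[...,2]
    m=(rr>180)&(g>70)&(g<160)&(b<90)
    m[:, :250]=0;m[:, 400:]=0
    v,u=np.nonzero(m);print(n,len(u),u.min(),u.max(),v.min(),v.max(),u.mean(),v.mean());Q=P[m];print(np.median(Q,0),Q.min(0),Q.max(0))
P=pts("top",np.load("pics/top0.npy"))
for u,v in [(294,180),(392,195),(284,247),(382,268),(296,184),(388,198),(286,244),(378,264),(276,306),(384,326),(404,200),(300,290)]:
    print(u,v,P[v,u])
# board plane fit
im=cv2.imread("pics/top0.png").astype(int)
m=np.zeros((400,640),bool);m[190:245,297:380]=1
m&=(im[...,2]>200)&(im[...,2]-im[...,0]>15)
Q=P[m];c=Q.mean(0);n=np.linalg.svd(Q-c)[2][2];n*=np.sign(n[2]);print("normal",n,len(Q),np.arccos(n[2]),"dir",np.arctan2(-n[1],-n[0]),((Q-c)@n).std(),c)
E
```

```text
top 223 289 399 166 399 378.53811659192826 301.8161434977578
[ 0.25589581 -0.15901755  0.13194317] [ 0.02050866 -0.20264194 -0.00671201] [0.65270989 0.09591345 0.34833686]
side 284 250 348 128 280 279.5176056338028 208.64084507042253
[ 0.30438168 -0.16014687  0.12937157] [ 0.2373137  -0.20950018 -0.00293026] [0.75077894 0.46934019 0.21493743]
294 180 [0.57292233 0.06995763 0.18926651]
392 195 [ 0.5312441  -0.16941878  0.19306435]
284 247 [0.41456463 0.10129673 0.10980944]
382 268 [ 0.35804116 -0.15007611  0.09390571]
296 184 [0.56451714 0.06557685 0.18084633]
388 198 [ 0.52465611 -0.1599121   0.18897254]
286 244 [0.42211761 0.09609217 0.11062677]
378 264 [ 0.36791256 -0.13875693  0.1069411 ]
276 306 [0.26281497 0.13113259 0.0127294 ]
384 326 [ 0.20560085 -0.15981158  0.00786048]
404 200 [ 0.54841198 -0.22661957  0.01351866]
300 290 [0.30454494 0.06574459 0.0167398 ]
normal [0.76778533 0.63677577 0.07086823] 42 1.499868646710675 dir -2.4491997743973446 0.02511705871862636 [ 0.47511451 -0.06058063  0.19356314]
```

View pics/tc.png

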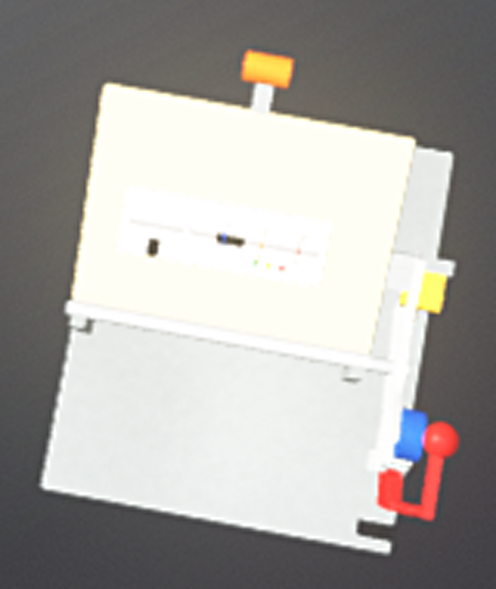

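View pics/sc.png

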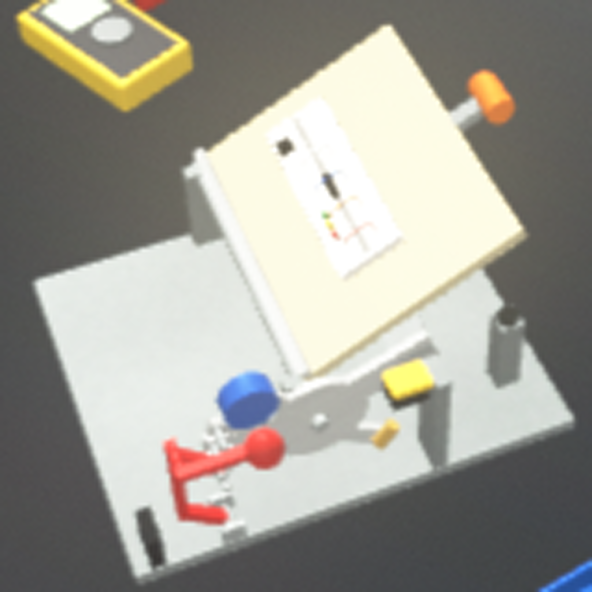

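```bash
cat > fit.py <<'E'
from h import *
from scipy.optimize import least_squares
def board(p,L):
    x,y,yaw,t=p; L=np.atleast_2d(L)
    c,s=np.cos(t),np.sin(t)
    S=np.c_[-.1+L[:,0]*c-L[:,2]*s, L[:,1], .09+L[:,0]*s+L[:,2]*c]
    return S@R.from_euler("z",yaw).as_matrix().T+[x,y,0]
L=np.array([[.2,.125,.012],[.2,-.125,.012],[.235,0,.006]])
def run(top,side):
    def f(p):
        X=board(p,L); return np.r_[(proj("top",X)-top).ravel(),(proj("side",X)-side).ravel()]
    s=least_squares(f,[.45,-.02,-.2,.5]);return s
if __name__=="__main__":
    top=np.array([[106,84],[414,138],[268,69]])/3.1+[260,150]
    side=np.array([[388,27],[525,234],[491,97]])/3.7+[210,140]
    s=run(top,side);print(s.x,s.fun.round(1));print(board(s.x,L),"hinge",board(s.x,[[0,0,0]]))
    P=pts("top",np.load("pics/top0.npy"));print("depth grip",P[170:175,342:351].reshape(-1,3).mean(0))
    P=pts("side",np.load("pics/side0.npy"));print("depth grip",P[164:169,341:346].reshape(-1,3).mean(0))
    for c in [(-.18,.155,.012),(-.18,-.155,.012),(.18,-.155,.012)]:
        X=R.from_euler("z",s.x[2]).apply(c)+[*s.x[:2],0];print(X,proj("top",X))
E
python3 fit.py
```

```text
[ 0.48346949 -0.0387097  -0.1895266   0.44993296] [-0.2 -0.   0.7 -0.1 -0.  -0.7 -0.4 -0.2 -0.6 -0.7 -0.1  1.1]
[[ 0.58055436  0.06994573  0.18778675]
 [ 0.53345586 -0.17557765  0.18778675]
 [ 0.59052013 -0.05924511  0.19760557]] hinge [[ 0.38526014 -0.0198703   0.09      ]]
depth grip [ 0.5854869  -0.05739638  0.21460103]
depth grip [ 0.5831185  -0.06974264  0.21440349]
[0.33589372 0.14742572 0.012     ] [[270.1193697  278.76340478]]
[ 0.27749159 -0.15702328  0.012     ] [[382.25975849 298.91290062]]
[ 0.63104526 -0.22484511  0.012     ] [[402.12522928 171.30700809]]
```

Emit:
{"method": "move_arm", "body": {"moves": [[0,0,-20,0,0,-0.05],[0,0,-35,0,0,-0.1],[0,0,-35,0,0,-0.1],[-10,-13,-20,0,0,-0.006],[-20,-26,0,0,0,0],[-24,-31,0,0,0,0],[-24,-31,0,0,0,0],[-24,-31,0,0,0,0]], "hand": 0}}

```text
clock: 0.77
tool_pos: [0.3447, 0.4135, 0.3019]
tool_rot: [-3.141, -0.0, 2.953]
contact_force: [1.1, -0.1, 0.5]
grip_width: 0.0871
```

Emit:
{"method": "move_arm", "body": {"moves": [[-24,-31,0,0,0,0],[-24,-31,0,0,0,0],[-24,-31,0,0,0,0],[-24,-31,0,0,0,0],[-24,-31,0,0,0,0],[-24,-31,0,0,0,0],[-24,-31,0,0,0,0],[-24,-31,0,0,0,0]]}}

```text
clock: 1.43
tool_pos: [0.4867, 0.1333, 0.3021]
tool_rot: [-3.142, -0.0, 2.952]
contact_force: [0.5, 0.8, -0.3]
grip_width: 0.0871
```

Emit:
{"method": "move_arm", "body": {"moves": [[-24,-31,0,0,0,0],[-24,-31,0,0,0,0],[-24,-31,0,0,0,0],[-20,-26,0,0,0,0],[0,0,0,0,0,0],[0,0,0,0,0,0]]}}

```text
clock: 1.93
tool_pos: [0.5543, -0.0006, 0.3013]
tool_rot: [3.142, -0.002, 2.948]
contact_force: [-0.0, 0.4, -0.0]
grip_width: 0.0869
```

```bash
python3 - <<'E'
from h import *
import cv2
from fit import board
print(r.observe())
p=[.4835,-.0387,-.1895,.45]
X=board(p,[[0,.125,.012],[0,-.125,.012],[.2,.125,.012],[.2,-.125,.012],[.235,.018,.006],[.235,-.018,.006]])
for n in("side","top"):
    a,d=r.snapshot(n); a=a[:,:,::-1].copy();np.save(f"pics/{n}1.npy",d)
    a=cv2.resize(a,None,fx=4,fy=4,interpolation=2)
    for q in proj(n,X): cv2.circle(a,tuple(int(v) for v in (q*4+2)),4,(255,0,255),1)
    a=a[400:1000,800:1600] if n=="side" else a[560:1160,1000:1700]
    cv2.imwrite(f"pics/{n}1.png",a)
E
```

```text
{'clock': 1.9333, 'q': array([-1.43451894e-01,  3.40393289e-03,  1.56033317e+00,  1.09160823e-04,
        1.57984033e+00, -1.52106440e+00]), 'joint_vel': array([ 0.04663839, -0.02554923,  0.01865289,  0.01166557,  0.00701484,
        0.0098379 ]), 'tau': array([ -1.52782727, -39.66256857, -40.56560755,  -0.28680984,
        -0.07237341,  -0.14746289]), 'tool_pos': array([ 0.55432357, -0.0006119 ,  0.30130396]), 'tool_rot': array([ 3.14158230e+00, -1.98775836e-03,  2.94840972e+00]), 'contact_force': array([-0.00384034,  0.39242626, -0.03314998]), 'torque': array([-0.00890269, -0.01216484, -0.07440144]), 'grip_width': 0.08687493320651761}
```

View pics/side1.png

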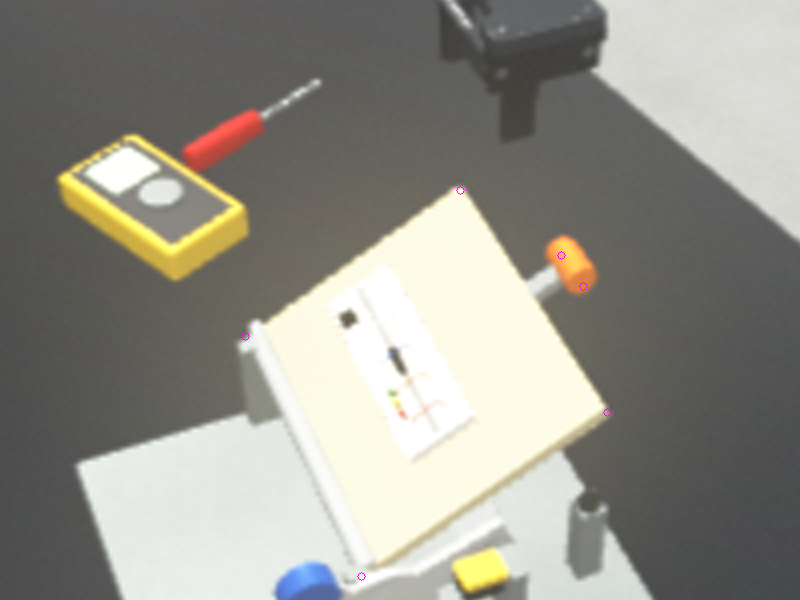

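View pics/top1.png

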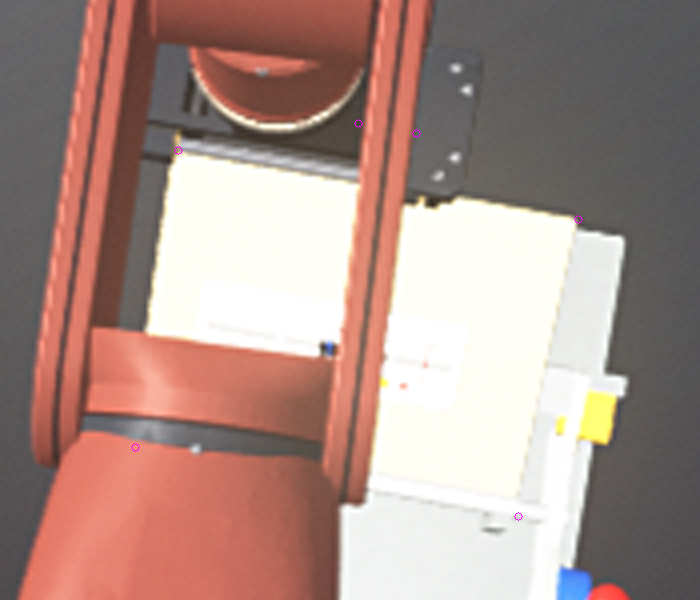

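Emit:
{"method": "move_arm", "body": {"moves": [[-14,-17,0,0,0,0],[-16,-19,0,0,0,0],[-14,-17,0,0,0,0],[0,0,10,0,0,0],[0,0,20,0,0,0],[0,0,20,0,0,0],[0,0,10,0,0,0],[0,0,0,0,0,0]]}}

```text
clock: 2.7
tool_pos: [0.5853, -0.0573, 0.239]
tool_rot: [3.141, -0.006, 2.954]
contact_force: [0.5, 0.7, -0.3]
grip_width: 0.0869
```

```bash
cat > look.py <<'E'
import sys
from h import *
import cv2
s=r.observe();print(s["clock"],s["tool_pos"],s["tool_rot"],s["contact_force"])
a,d=r.snapshot("side");np.save(f"pics/{sys.argv[1]}.npy",d)
u,v,w,h=map(int,sys.argv[2:6]);f=600/h
cv2.imwrite(f"pics/{sys.argv[1]}.png",cv2.resize(a[v:v+h,u:u+w,::-1],None,fx=f,fy=f,interpolation=2))
E
python3 look.py s2 290 90 120 110
```

```text
2.7 [ 0.58531982 -0.05733289  0.23895068] [ 3.14104522 -0.00578649  2.9535254 ] [ 0.4798192   0.6868139  -0.32238214]
```

View pics/s2.png

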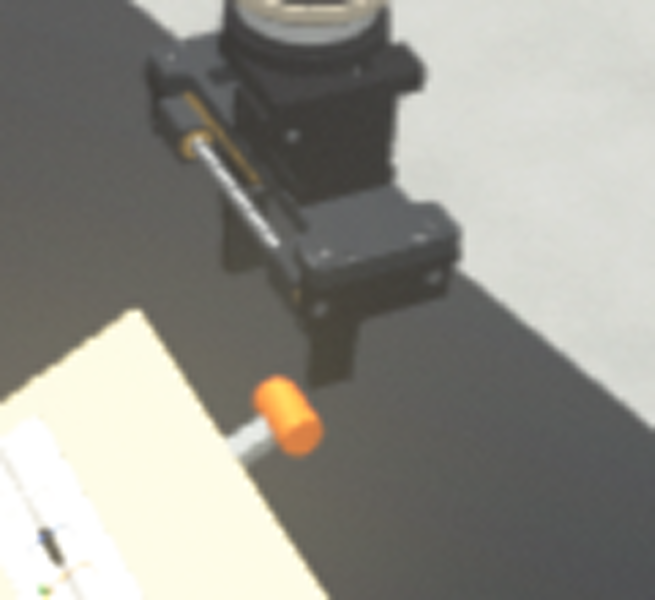

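The gripper stands centred above the grip, with fingertips at about (333,385) in the crop and the roll at (288,415). I'll go down and close.

Emit:
{"method": "move_arm", "body": {"moves": [[-3,-2,15,0,0,0],[0,0,20,0,0,0],[0,0,15,0,0,0],[0,0,7,0,0,0],[0,0,0,0,0,0]]}}

```text
clock: 3.17
tool_pos: [0.5895, -0.0612, 0.1846]
tool_rot: [3.141, -0.002, 2.952]
contact_force: [-0.0, 0.2, 0.8]
grip_width: 0.0868
```

```bash
python3 look.py s3 290 90 120 110
```

```text
3.1667 [ 0.58946165 -0.06118255  0.18461602] [ 3.14145936e+00 -1.70074163e-03  2.95246768e+00] [-0.03040494  0.16453408  0.82423589]
```

View pics/s3.png

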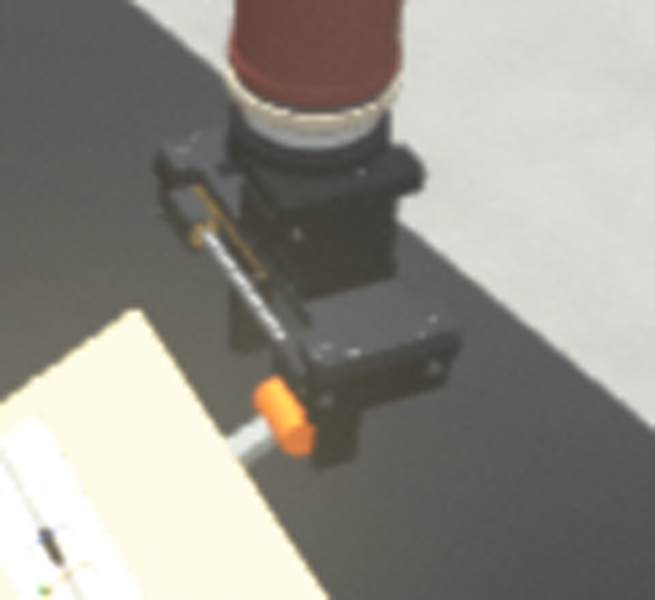

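```bash
python3 - <<'E'
from h import *
for X in [(.5895,-.0612,.1846),(.5895,-.0612,.2036),(.5895-.188*.0435,-.0612-.0435*.982,.1846),(.5895+.188*.0435,-.0612+.0435*.982,.1846)]:
    print(X,(proj("side",X)-[290,90])*600/110)
E
```

```text
(0.5895, -0.0612, 0.1846) [[286.25552382 442.40367161]]
(0.5895, -0.0612, 0.2036) [[288.0405077  415.96908071]]
(0.581322, -0.103917, 0.1846) [[322.93278655 495.36987726]]
(0.597678, -0.018483, 0.1846) [[251.21057403 391.79471448]]
```

```bash
python3 - <<'E'
from h import *
import cv2
a,d=r.snapshot("side")
c=a[140:190,315:375,::-1].astype(float)*2.5
c=cv2.resize(np.clip(c,0,255).astype(np.uint8),None,fx=12,fy=12,interpolation=0)
cv2.imwrite("pics/s4.png",c)
np.set_printoptions(linewidth=220)
print((pts("side",d)[158:184:1,346:356:2,2]*1000).round())
P=pts("side",d)
print((P[172,346:358]*1000).round())
E
```

```text
[[ 3.140e+02  3.230e+02  3.260e+02  3.220e+02  3.220e+02]
 [ 3.120e+02  3.190e+02  3.180e+02  3.180e+02  3.150e+02]
 [ 3.080e+02  3.150e+02  3.160e+02  3.120e+02  3.100e+02]
 [ 3.050e+02  3.140e+02  3.130e+02  3.040e+02  3.020e+02]
 [ 3.020e+02  3.030e+02  3.000e+02  3.010e+02  2.980e+02]
 [ 3.000e+02  3.000e+02  2.980e+02  3.010e+02  2.940e+02]
 [ 2.960e+02  2.990e+02  2.960e+02  2.930e+02  2.920e+02]
 [ 2.910e+02  2.940e+02  2.920e+02  2.880e+02  2.560e+02]
 [ 2.920e+02  2.890e+02  2.900e+02  2.520e+02  2.480e+02]
 [ 2.130e+02  2.430e+02  2.510e+02  1.005e+03  2.450e+02]
 [ 2.120e+02  2.430e+02  2.440e+02  2.440e+02  2.420e+02]
 [ 2.070e+02  2.400e+02  2.400e+02  2.370e+02  2.380e+02]
 [ 2.010e+02  2.380e+02  2.340e+02  2.310e+02  2.320e+02]
 [ 1.990e+02  2.350e+02  2.330e+02  2.290e+02  2.300e+02]
 [ 1.950e+02  2.290e+02  2.320e+02  2.250e+02  2.230e+02]
 [ 1.000e+00  2.230e+02  2.280e+02  2.230e+02  2.220e+02]
 [-5.000e+00  2.220e+02  2.220e+02  2.190e+02 -3.000e+00]
 [-0.000e+00  2.180e+02  0.000e+00 -0.000e+00  2.000e+00]
 [ 3.000e+00  3.000e+00  1.000e+00 -2.000e+00  4.000e+00]
 [-1.000e+00 -0.000e+00  5.000e+00  1.000e+00  3.000e+00]
 [ 1.000e+00  1.000e+00  1.000e+00  1.000e+00 -2.000e+00]
 [ 2.000e+00  1.000e+00  1.000e+00 -1.000e+00  1.000e+00]
 [ 4.000e+00 -1.000e+00  3.000e+00 -1.000e+00 -2.000e+00]
 [ 1.000e+00  4.000e+00  2.000e+00  2.000e+00 -3.000e+00]
 [ 0.000e+00 -0.000e+00  2.000e+00  0.000e+00  0.000e+00]
 [ 1.000e+00  1.000e+00 -1.000e+00  2.000e+00 -0.000e+00]]
[[ 589.  -78.  195.]
 [ 725.   78.    0.]
 [ 570. -109.  229.]
 [ 573. -110.  228.]
 [ 572. -114.  232.]
 [ 577. -113.  228.]
 [ 582. -112.  225.]
 [ 583. -115.  227.]
 [ 588. -113.  223.]
 [ 590. -115.  222.]
 [ 753.   63.   -3.]
 [ 752.   56.    3.]]
```

View pics/s4.png

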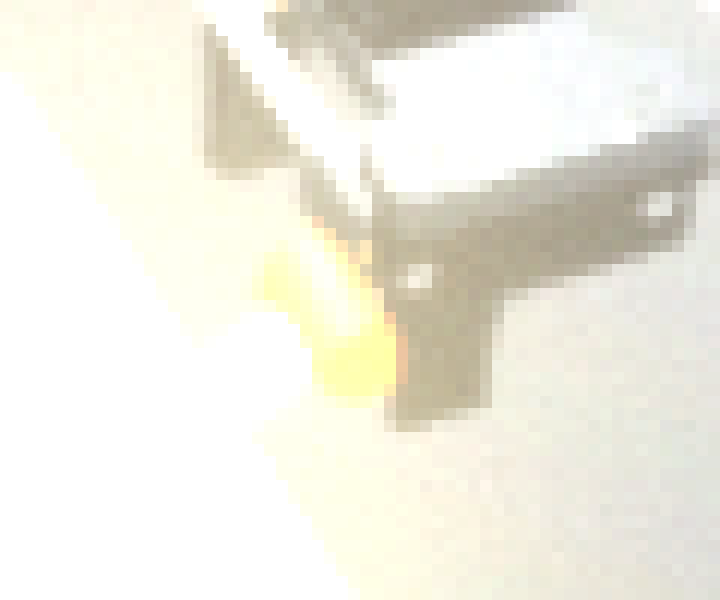

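```bash
python3 - <<'E'
from h import *
import cv2
# expected corner points of fingers in start picture and s3
def tips(pos,rot):
    Rm=R.from_euler("xyz",rot).as_matrix()
    L=np.array([[x,y,z] for y in(-.0585,-.0435,.0435,.0585) for x in(-.0095,.0095) for z in (0,)]+[[0,y,-.07] for y in(-.095,.095)])
    return L@Rm.T+pos
for n,f,pos,rot in [("side","side0",[.2691,.5633,.1912],[-3.1397,-.0002,2.6958]),("top","top0",[.2691,.5633,.1912],[-3.1397,-.0002,2.6958]),("side","s3",[.5895,-.0612,.1846],[3.1415,-.0017,2.9525])]:
    if f=="s3": a=cv2.cvtColor(r.snapshot("side")[0],cv2.COLOR_RGB2BGR)
    else: a=cv2.imread(f"pics/{f}.png")
    q=proj(n,tips(pos,rot));c=q.mean(0).astype(int);print(f,c)
    x0=max(c[0]-55,0);y0=max(c[1]-45,0)
    b=np.clip(a[y0:y0+90,x0:x0+110].astype(float)*1.8,0,255).astype(np.uint8)
    b=cv2.resize(b,None,fx=6,fy=6,interpolation=2)
    for p in q: cv2.circle(b,tuple(int(v) for v in ((p-[x0,y0]+.5)*6)),3,(255,0,255),-1)
    cv2.imwrite(f"pics/ov_{f}.png",b)
E
```

```text
side0 [157  98]
top0 [ 82 309]
s3 [343 167]
```

View pics/ov_s3.png

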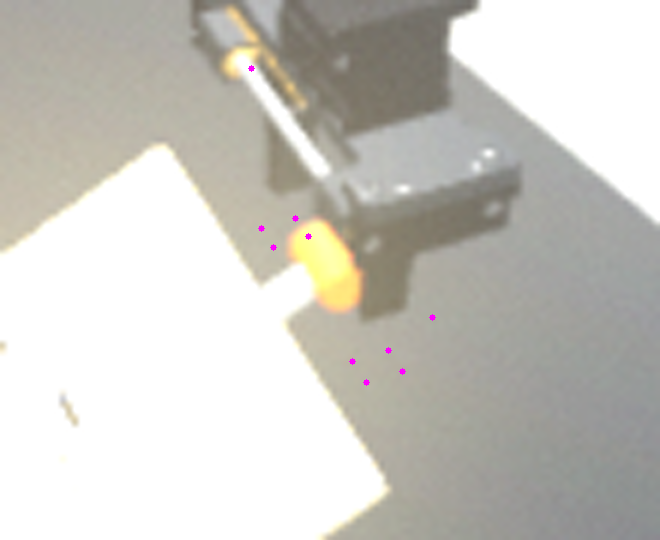

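View pics/ov_side0.png

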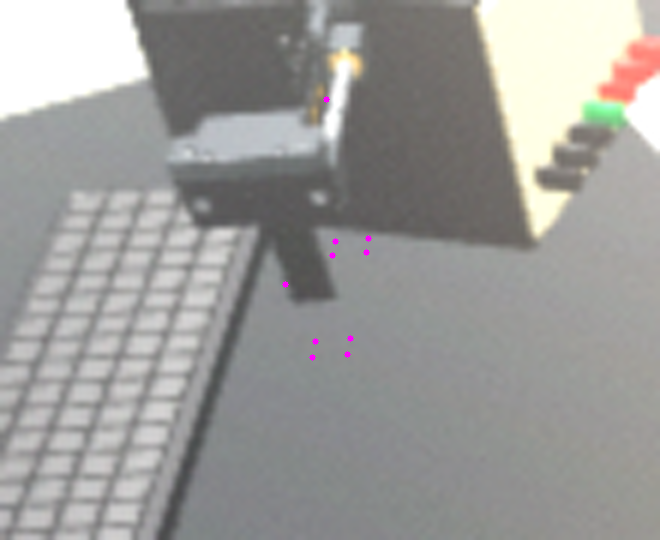

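View pics/ov_top0.png

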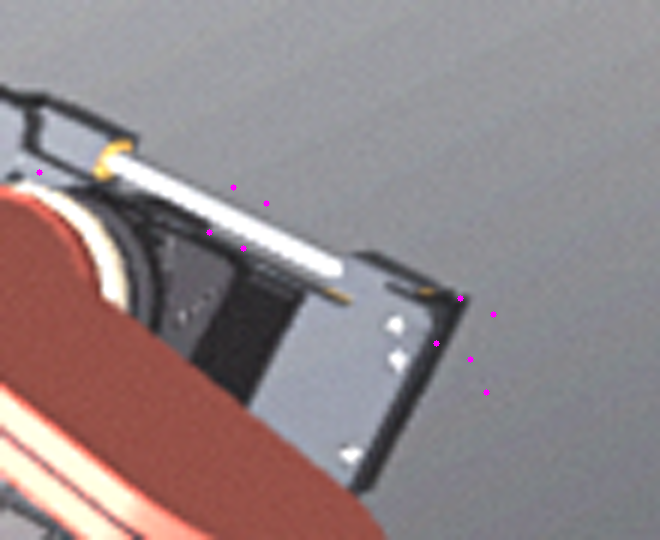

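The reported TCP and the pictures disagree. Side-view depth puts the fingertips at z≈0.22 and the body underside at ≈0.29, about 30 mm higher than reported. Closing lightly here is a safe test of which is right.

Emit:
{"method": "move_arm", "body": {"moves": [[0,0,0,0,0,0],[0,0,0,0,0,0],[0,0,0,0,0,0],[0,0,0,0,0,0],[0,0,0,0,0,0],[0,0,0,0,0,0]], "hand": 0.5, "squeeze": 3}}

```text
clock: 3.82
tool_pos: [0.5901, -0.0619, 0.1854]
tool_rot: [3.142, 0.0, 2.952]
contact_force: [-0.3, -0.7, -0.2]
grip_width: 0.0551
```

```bash
python3 look.py s5 300 110 90 80;python3 -c "
from h import *
import numpy as np
P=pts('side',np.load('pics/s5.npy'));np.set_printoptions(linewidth=200,suppress=True)
for c in range(338,362,2): print(c,[tuple((P[v,c]*1000).round().astype(int)) for v in range(164,180,3)])"
```

```text
3.8167 [ 0.59012799 -0.06188378  0.18541459] [3.14156503e+00 8.05337712e-05 2.95178279e+00] [-0.26641816 -0.67737715 -0.17119194]
338 [(np.int64(580), np.int64(-51), np.int64(210)), (np.int64(576), np.int64(-57), np.int64(205)), (np.int64(571), np.int64(-64), np.int64(201)), (np.int64(695), np.int64(91), np.int64(1)), (np.int64(684), np.int64(77), np.int64(4)), (np.int64(677), np.int64(67), np.int64(1))]
340 [(np.int64(582), np.int64(-57), np.int64(213)), (np.int64(576), np.int64(-65), np.int64(210)), (np.int64(576), np.int64(-67), np.int64(201)), (np.int64(703), np.int64(90), np.int64(-2)), (np.int64(690), np.int64(72), np.int64(4)), (np.int64(684), np.int64(64), np.int64(0))]
342 [(np.int64(586), np.int64(-62), np.int64(215)), (np.int64(579), np.int64(-71), np.int64(214)), (np.int64(578), np.int64(-73), np.int64(204)), (np.int64(709), np.int64(86), np.int64(-2)), (np.int64(699), np.int64(73), np.int64(-1)), (np.int64(689), np.int64(60), np.int64(0))]
344 [(np.int64(589), np.int64(-66), np.int64(216)), (np.int64(582), np.int64(-75), np.int64(215)), (np.int64(580), np.int64(-79), np.
[... 1658 characters left out ...]
int64(69), np.int64(0)), (np.int64(747), np.int64(56), np.int64(1)), (np.int64(736), np.int64(42), np.int64(3)), (np.int64(729), np.int64(31), np.int64(1))]
358 [(np.int64(569), np.int64(-147), np.int64(288)), (np.int64(774), np.int64(78), np.int64(-1)), (np.int64(760), np.int64(61), np.int64(5)), (np.int64(753), np.int64(51), np.int64(2)), (np.int64(744), np.int64(40), np.int64(1)), (np.int64(734), np.int64(27), np.int64(2))]
360 [(np.int64(788), np.int64(84), np.int64(2)), (np.int64(776), np.int64(70), np.int64(4)), (np.int64(768), np.int64(59), np.int64(2)), (np.int64(760), np.int64(49), np.int64(0)), (np.int64(750), np.int64(36), np.int64(1)), (np.int64(742), np.int64(26), np.int64(-1))]
```

View pics/s5.png

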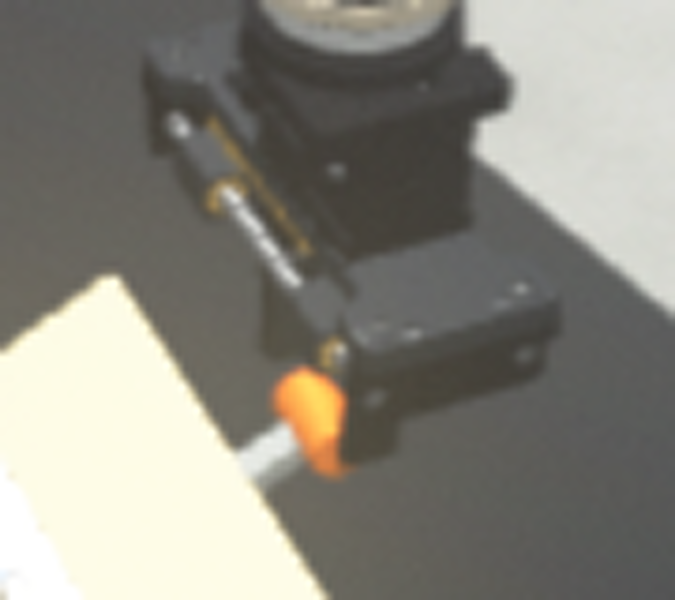

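Emit:
{"method": "move_arm", "body": {"moves": [[0,0,0,0,0,0],[0,0,0,0,0,0],[0,0,0,0,0,0],[0,0,0,0,0,0],[0,0,0,0,0,0],[0,0,0,0,0,0],[0,0,0,0,0,0]], "hand": 0.7, "squeeze": 3}}

```text
clock: 4.45
tool_pos: [0.5902, -0.061, 0.1853]
tool_rot: [3.14, -0.0, 2.952]
contact_force: [0.7, 4.3, 0.8]
grip_width: 0.0351
```

```bash
python3 look.py s6 300 110 90 80
```

```text
4.45 [ 0.59020726 -0.06102345  0.18529802] [ 3.14035494e+00 -7.14571982e-05  2.95217314e+00] [0.69787687 4.34681218 0.83683007]
```

View pics/s6.png

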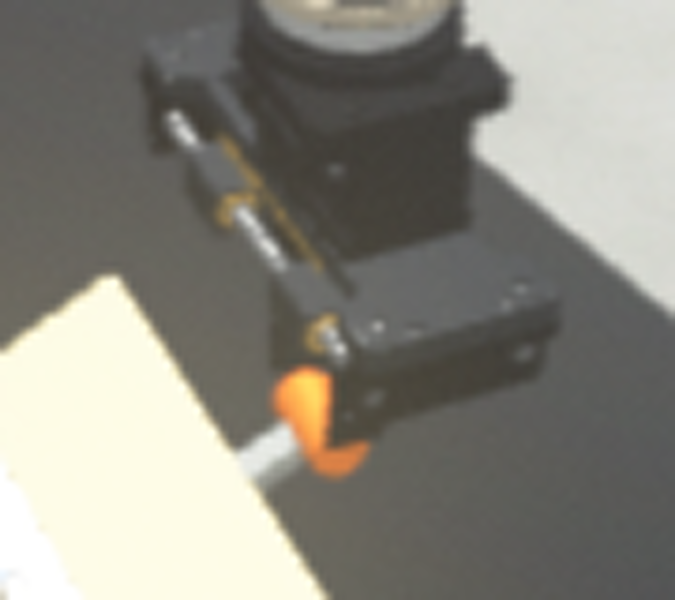

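Emit:
{"method": "move_arm", "body": {"moves": [[0,0,0,0,0,0],[0,0,0,0,0,0]]}}

```text
clock: 4.67
tool_pos: [0.5902, -0.061, 0.1853]
tool_rot: [3.14, -0.0, 2.952]
contact_force: [1.0, 5.9, -0.3]
grip_width: 0.0355
```

```bash
python3 - <<'E'
from h import *
import cv2
print(r.observe())
a,d=r.snapshot("top");cv2.imwrite("pics/t6.png",cv2.resize(np.clip(a[130:230,280:410,::-1].astype(float)*1.5,0,255).astype(np.uint8),None,fx=6,fy=6,interpolation=2))
E
```

```text
{'clock': 4.6667, 'q': array([-2.36641113e-01,  1.50380959e-01,  1.61992903e+00,  1.28738977e-03,
        1.37138097e+00, -1.61833409e+00]), 'joint_vel': array([-0.00043623,  0.0003364 , -0.00024136,  0.00057071, -0.00145705,
       -0.00059226]), 'tau': array([-3.18919949e+00, -4.59424424e+01, -3.86354864e+01, -1.85835477e+00,
        4.97697783e-02, -1.14190482e-02]), 'tool_pos': array([ 0.59022521, -0.06100116,  0.18528234]), 'tool_rot': array([ 3.14032755e+00, -3.83975528e-05,  2.95223424e+00]), 'contact_force': array([ 1.00568679,  5.92521598, -0.26069633]), 'torque': array([ 0.96866939, -0.1957679 , -0.03052847]), 'grip_width': 0.03548902760735442}
```

View pics/t6.png

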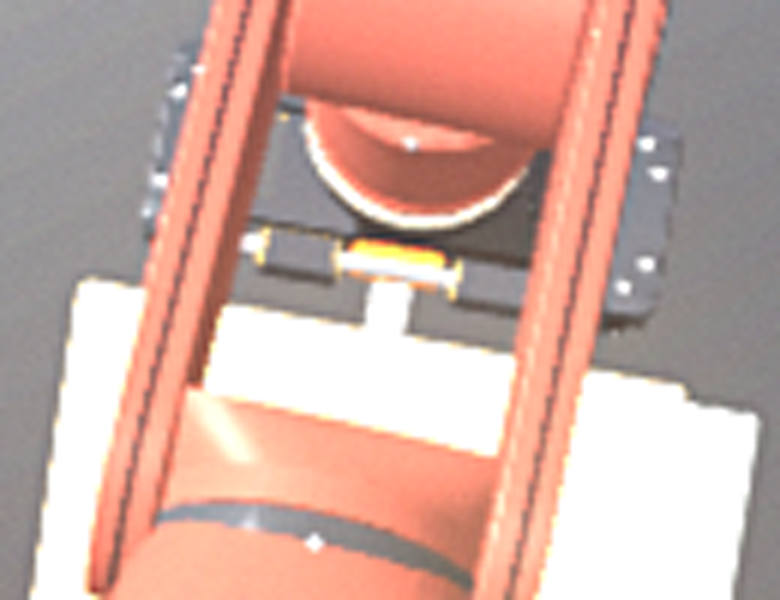

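Pads stopped at 35.5 mm, so they are on the roll. The side view shows the fingertips covering only its upper half, which makes it a shallow grasp. I'll open, go lower, and look again.

Emit:
{"method": "move_arm", "body": {"moves": [[0,0,0,0,0,0],[0,0,0,0,0,0],[0,0,0,0,0,0],[0,1,5,0,0,0],[0,0,5,0,0,0],[0,0,5,0,0,0],[0,0,3,0,0,0],[0,0,0,0,0,0]], "hand": 0.4}}

```text
clock: 5.38
tool_pos: [0.5894, -0.0608, 0.1658]
tool_rot: [-3.142, -0.002, 2.952]
contact_force: [0.0, -0.2, 0.9]
grip_width: 0.052
```

```bash
python3 look.py s7 300 110 90 80
```

```text
5.3833 [ 0.5894319  -0.06082431  0.16581919] [-3.14153500e+00 -2.30790306e-03  2.95172982e+00] [ 0.00519801 -0.18310628  0.86759983]
```

View pics/s7.png

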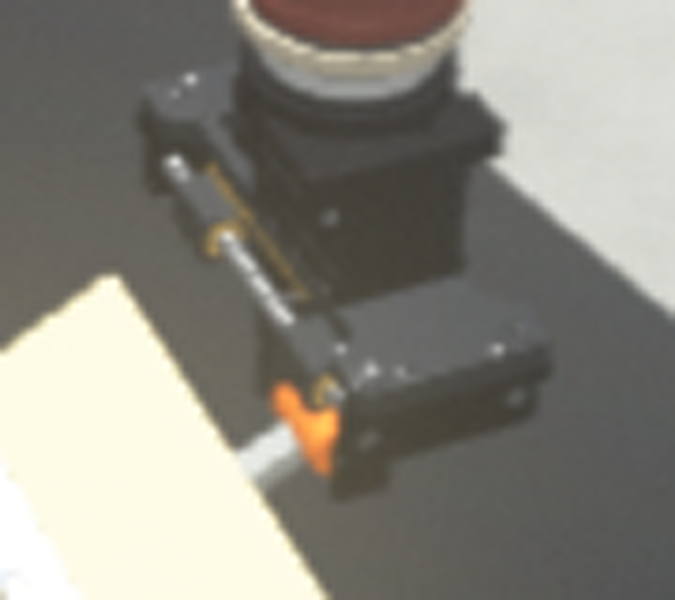

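Fingers now reach past the roll's underside, at about (360,490) in the crop. Closing.

Emit:
{"method": "move_arm", "body": {"moves": [[0,0,0,0,0,0],[0,0,0,0,0,0],[0,0,0,0,0,0],[0,0,0,0,0,0],[0,0,0,0,0,0],[0,0,0,0,0,0]], "hand": 0.75, "squeeze": 10}}

```text
clock: 5.93
tool_pos: [0.5906, -0.0608, 0.1676]
tool_rot: [3.141, 0.001, 2.952]
contact_force: [-0.3, 1.7, 1.6]
grip_width: 0.0361
```

```bash
python3 -c "
import numpy as np
f=.4755+np.arange(0,70)*.02
for i,(a,b) in enumerate(zip(f[:-1],f[1:])): print(i,round(a-.0255,3),round(235*(np.cos(a)-np.cos(b)),2),round(-235*(np.sin(b)-np.sin(a)),2)) if i%4==0 or i>30 else 0
"
```

```text
0 0.45 2.19 -4.16
4 0.53 2.52 -3.97
8 0.61 2.83 -3.75
12 0.69 3.12 -3.52
16 0.77 3.39 -3.26
20 0.85 3.64 -2.97
24 0.93 3.86 -2.67
28 1.01 4.07 -2.36
31 1.07 4.2 -2.11
32 1.09 4.24 -2.02
33 1.11 4.28 -1.94
34 1.13 4.32 -1.85
35 1.15 4.36 -1.77
36 1.17 4.39 -1.68
37 1.19 4.42 -1.59
38 1.21 4.45 -1.5
39 1.23 4.48 -1.41
40 1.25 4.51 -1.32
41 1.27 4.54 -1.23
42 1.29 4.56 -1.14
43 1.31 4.58 -1.05
44 1.33 4.6 -0.96
45 1.35 4.62 -0.87
46 1.37 4.64 -0.77
47 1.39 4.65 -0.68
48 1.41 4.66 -0.59
49 1.43 4.67 -0.49
50 1.45 4.68 -0.4
51 1.47 4.69 -0.31
52 1.49 4.7 -0.21
53 1.51 4.7 -0.12
54 1.53 4.7 -0.02
55 1.55 4.7 0.07
56 1.57 4.7 0.16
57 1.59 4.69 0.26
58 1.61 4.69 0.35
59 1.63 4.68 0.44
60 1.65 4.67 0.54
61 1.67 4.66 0.63
62 1.69 4.64 0.72
63 1.71 4.63 0.82
64 1.73 4.61 0.91
65 1.75 4.59 1.0
66 1.77 4.57 1.09
67 1.79 4.55 1.18
68 1.81 4.52 1.27
```

Emit:
{"method": "move_arm", "body": {"moves": [[0,0,0,0,0,0],[0,0,0,0,0,0],[1,0,-2,0,0,0],[1,0,-2,0,0,0]], "squeeze": 35}}

```text
clock: 6.27
tool_pos: [0.5886, -0.0604, 0.1711]
tool_rot: [3.141, 0.001, 2.952]
contact_force: [2.7, 1.1, -3.5]
grip_width: 0.0356
```

Emit:
{"method": "move_arm", "body": {"moves": [[2.3,0,-4.1,0,0,0],[2.4,0,-4,0,0,0],[2.5,0,-4,0,0,0],[2.5,0,-4,0,0,0],[2.6,0,-3.9,0,0,0],[2.7,0,-3.8,0,0,0]]}}

```text
clock: 6.77
tool_pos: [0.5725, -0.0572, 0.1949]
tool_rot: [3.141, -0.002, 2.952]
contact_force: [1.4, 4.0, -5.8]
grip_width: 0.0358
```

```bash
python3 look.py s8 210 110 170 170
```

```text
6.7667 [ 0.57245527 -0.05715434  0.19491157] [ 3.14113125e+00 -2.16633682e-03  2.95194924e+00] [ 1.35271192  4.00029348 -5.77271597]
```

View pics/s8.png

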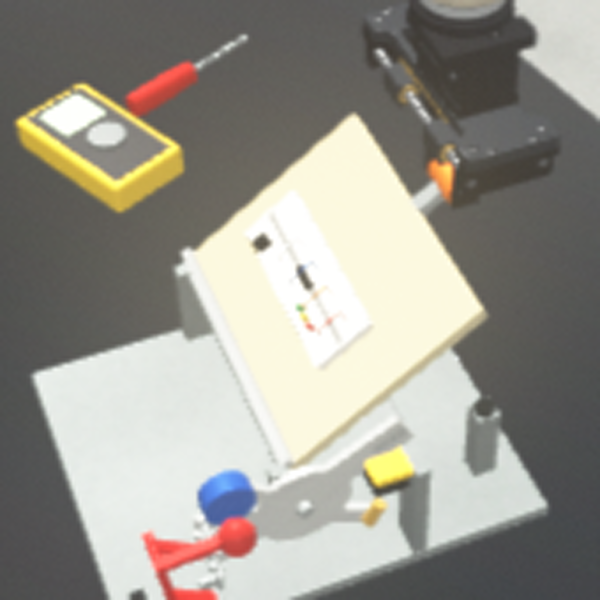

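```bash
cat > st.py <<'E'
from h import *
s=r.observe();yaw=-.1895
ex=np.array([np.cos(yaw),np.sin(yaw),0]);ey=np.array([-np.sin(yaw),np.cos(yaw),0])
ref=np.array([.5906,-.0608,.1676]);f0=.4755
d=s["tool_pos"]-ref
X=.235*np.cos(f0)+d@ex;Z=.235*np.sin(f0)+d[2]
F=s["contact_force"];f=np.arctan2(Z,X);Fx=F@ex
print("clk %.2f t %.3f R %.1f dy %.1f | resist %.1f radial %.1f Fy %.1f | tz %.3f w %.4f"%(s["clock"],f-.0255,np.hypot(X,Z)*1e3,d@ey*1e3,Fx*np.sin(f)-F[2]*np.cos(f),Fx*np.cos(f)+F[2]*np.sin(f),F@ey,s["torque"][2],s["grip_width"]))
E
python3 st.py
```

```text
clk 6.82 t 0.594 R 233.4 dy 0.2 | resist 2.4 radial -6.4 Fy 4.0 | tz -0.121 w 0.0357
```

Emit:
{"method": "move_arm", "body": {"moves": [[2.7,0.3,-3.8,0,0,0],[2.8,0.3,-3.8,0,0,0],[2.9,0,-3.7,0,0,0],[2.9,0,-3.7,0,0,0],[3,0,-3.6,0,0,0]]}}

```text
clock: 7.23
tool_pos: [0.5579, -0.0542, 0.2129]
tool_rot: [-3.141, -0.004, 2.952]
contact_force: [-4.8, 3.3, -10.4]
grip_width: 0.0356
```

```bash
python3 st.py
```

```text
clk 7.23 t 0.691 R 232.8 dy 0.3 | resist 4.3 radial -10.9 Fy 2.4 | tz -0.103 w 0.0356
```

Emit:
{"method": "move_arm", "body": {"moves": [[1,0.2,0.9,0,0,0],[0.7,0.2,0.6,0,0,0],[1.7,0,-1.6,0,0,0]]}}

```text
clock: 7.48
tool_pos: [0.5568, -0.054, 0.2143]
tool_rot: [-3.141, 0.001, 2.952]
contact_force: [-1.5, 0.2, -6.5]
grip_width: 0.036
```

```bash
python3 st.py
```

```text
clk 7.48 t 0.699 R 232.9 dy 0.3 | resist 3.9 radial -5.4 Fy -0.1 | tz -0.154 w 0.0360
```

Emit:
{"method": "move_arm", "body": {"moves": [[2.7,0,-2.2,0,0,0],[2.7,0,-2.2,0,0,0],[2.7,0,-2.2,0,0,0],[2.7,0,-2.2,0,0,0]]}}

```text
clock: 7.82
tool_pos: [0.5469, -0.052, 0.2242]
tool_rot: [-3.141, 0.004, 2.952]
contact_force: [3.0, -2.6, -2.9]
grip_width: 0.0357
```

```bash
python3 st.py
```

```text
clk 7.82 t 0.759 R 232.3 dy 0.4 | resist 4.5 radial 0.4 Fy -2.0 | tz -0.113 w 0.0357
```

Emit:
{"method": "move_arm", "body": {"moves": [[2.6,-0.2,-2.3,0,0,0],[2.6,-0.2,-2.3,0,0,0],[2.6,0,-2.3,0,0,0]]}}

```text
clock: 8.07
tool_pos: [0.5391, -0.0505, 0.2311]
tool_rot: [3.142, 0.004, 2.952]
contact_force: [4.6, -1.2, -0.2]
grip_width: 0.0357
```

```bash
python3 st.py; python3 look.py s9 210 110 170 170
```

```text
clk 8.07 t 0.805 R 231.8 dy 0.4 | resist 3.6 radial 3.1 Fy -0.3 | tz -0.157 w 0.0357
8.0667 [ 0.53911546 -0.05047071  0.23112161] [3.14158956 0.00368789 2.95173853] [ 4.64387213 -1.19290139 -0.17313885]
```

View pics/s9.png

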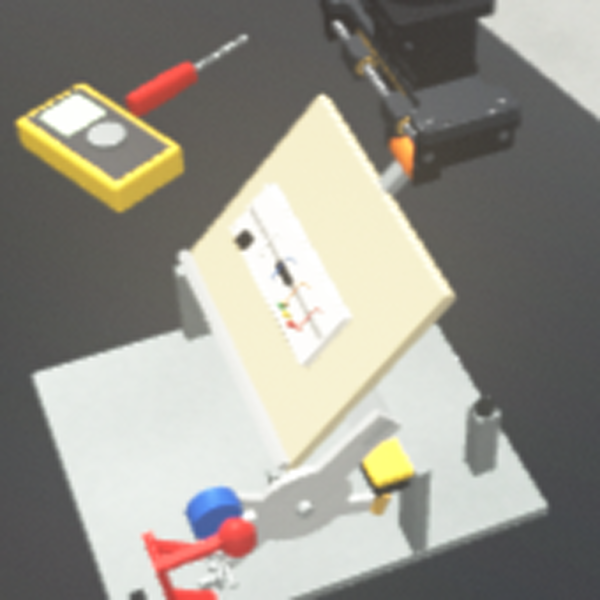

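Emit:
{"method": "move_arm", "body": {"moves": [[1.7,0,-1.7,0,0,0],[1.7,0,-1.7,0,0,0],[1.7,0,-1.7,0,0,0]]}}

```text
clock: 8.37
tool_pos: [0.5337, -0.0494, 0.2355]
tool_rot: [-3.142, 0.002, 2.952]
contact_force: [5.3, -1.5, -0.4]
grip_width: 0.0361
```

```bash
python3 st.py
```

```text
clk 8.37 t 0.835 R 231.4 dy 0.5 | resist 4.4 radial 3.3 Fy -0.5 | tz -0.170 w 0.0361
```

Emit:
{"method": "move_arm", "body": {"moves": [[1.8,0,-1.6,0,0,0],[1.8,0,-1.6,0,0,0],[1.8,0,-1.6,0,0,0]]}}

```text
clock: 8.62
tool_pos: [0.5279, -0.0482, 0.2399]
tool_rot: [3.141, 0.001, 2.952]
contact_force: [3.7, -1.3, -0.4]
grip_width: 0.0357
```

```bash
python3 st.py
```

```text
clk 8.62 t 0.867 R 231.1 dy 0.6 | resist 3.3 radial 2.1 Fy -0.6 | tz -0.166 w 0.0357
```

Emit:
{"method": "move_arm", "body": {"moves": [[1.8,0,-1.6,0,0,0],[1.8,0,-1.6,0,0,0],[1.8,0,-1.6,0,0,0]]}}

```text
clock: 8.87
tool_pos: [0.522, -0.0471, 0.2442]
tool_rot: [3.141, -0.001, 2.952]
contact_force: [3.9, -1.1, -1.2]
grip_width: 0.0359
```

```bash
python3 st.py
```

```text
clk 8.87 t 0.899 R 230.8 dy 0.6 | resist 4.0 radial 1.5 Fy -0.3 | tz -0.134 w 0.0359
```

Emit:
{"method": "move_arm", "body": {"moves": [[1.8,0,-1.5,0,0,0],[1.9,0,-1.5,0,0,0],[1.9,0,-1.5,0,0,0]]}}

```text
clock: 9.12
tool_pos: [0.5161, -0.0459, 0.2482]
tool_rot: [3.141, -0.002, 2.952]
contact_force: [2.1, -1.9, -2.8]
grip_width: 0.0359
```

```bash
python3 st.py
```

```text
clk 9.12 t 0.930 R 230.5 dy 0.6 | resist 3.6 radial -0.9 Fy -1.5 | tz -0.156 w 0.0359
```

Emit:
{"method": "move_arm", "body": {"moves": [[2,0,-1.3,0,0,0],[2,0,-1.3,0,0,0],[2,0,-1.3,0,0,0]]}}

```text
clock: 9.37
tool_pos: [0.5103, -0.0447, 0.2521]
tool_rot: [3.141, -0.002, 2.952]
contact_force: [2.0, 1.3, -4.2]
grip_width: 0.0357
```

```bash
python3 st.py
```

```text
clk 9.37 t 0.961 R 230.2 dy 0.7 | resist 3.8 radial -2.6 Fy 1.7 | tz -0.116 w 0.0357
```

Emit:
{"method": "move_arm", "body": {"moves": [[2,0,-1.3,0,0,0],[2,0,-1.3,0,0,0],[2,0,-1.3,0,0,0]]}}

```text
clock: 9.62
tool_pos: [0.5042, -0.0435, 0.2558]
tool_rot: [3.141, -0.002, 2.952]
contact_force: [-0.1, 2.9, -7.2]
grip_width: 0.0358
```

```bash
python3 st.py;  python3 look.py s10 210 110 170 170
```

```text
clk 9.62 t 0.992 R 230.1 dy 0.7 | resist 3.2 radial -6.4 Fy 2.9 | tz -0.135 w 0.0358
9.6167 [ 0.50418214 -0.04347527  0.25580757] [ 3.14115640e+00 -2.36550185e-03  2.95196360e+00] [-0.10886083  2.94512665 -7.16677284]
```

View pics/s10.png

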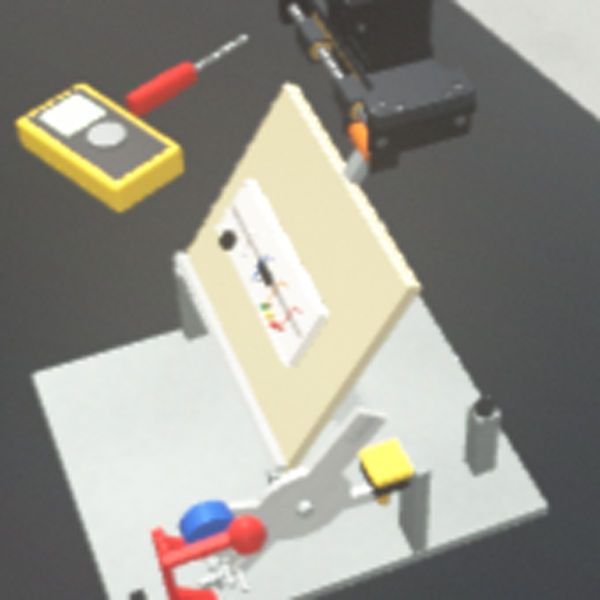

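Emit:
{"method": "move_arm", "body": {"moves": [[2.5,0.1,-0.6,0,0,0],[2.5,0.1,-0.6,0,0,0]]}}

```text
clock: 9.83
tool_pos: [0.5005, -0.0427, 0.258]
tool_rot: [3.141, 0.001, 2.952]
contact_force: [3.2, 0.5, -3.1]
grip_width: 0.0355
```

```bash
python3 st.py
```

```text
clk 9.83 t 1.011 R 230.0 dy 0.8 | resist 4.2 radial -1.1 Fy 1.1 | tz -0.151 w 0.0355
```

Emit:
{"method": "move_arm", "body": {"moves": [[2.2,0.1,-1,0,0,0],[2.2,0.1,-1,0,0,0]]}}

```text
clock: 10.0
tool_pos: [0.4962, -0.0419, 0.2604]
tool_rot: [-3.141, 0.001, 2.952]
contact_force: [2.6, 0.0, -4.3]
grip_width: 0.0355
```

```bash
python3 st.py
```

```text
clk 10.00 t 1.033 R 229.9 dy 0.8 | resist 4.3 radial -2.5 Fy 0.5 | tz -0.198 w 0.0355
```

Emit:
{"method": "move_arm", "body": {"moves": [[2.3,0,-0.8,0,0,0],[2.3,0,-0.8,0,0,0]]}}

```text
clock: 10.17
tool_pos: [0.4922, -0.0411, 0.2625]
tool_rot: [-3.141, 0.003, 2.952]
contact_force: [3.4, 0.5, -0.3]
grip_width: 0.0356
```

```bash
python3 st.py
```

```text
clk 10.17 t 1.053 R 229.7 dy 0.8 | resist 3.0 radial 1.3 Fy 1.1 | tz -0.134 w 0.0356
```

Emit:
{"method": "move_arm", "body": {"moves": [[2.2,0,-0.9,0,0,0],[2.2,0,-0.9,0,0,0]]}}

```text
clock: 10.33
tool_pos: [0.4881, -0.0403, 0.2645]
tool_rot: [-3.141, 0.003, 2.952]
contact_force: [4.9, 0.3, 1.9]
grip_width: 0.0355
```

```bash
python3 st.py
```

```text
clk 10.33 t 1.073 R 229.6 dy 0.8 | resist 3.3 radial 3.9 Fy 1.2 | tz -0.106 w 0.0355
```

Emit:
{"method": "move_arm", "body": {"moves": [[2,0,-1.2,0,0,0],[2,0,-1.2,0,0,0]]}}

```text
clock: 10.5
tool_pos: [0.4837, -0.0394, 0.2665]
tool_rot: [-3.141, 0.002, 2.952]
contact_force: [4.6, 1.4, 2.6]
grip_width: 0.0357
```

```bash
python3 st.py
```

```text
clk 10.50 t 1.095 R 229.4 dy 0.9 | resist 2.7 radial 4.2 Fy 2.2 | tz -0.122 w 0.0357
```

Emit:
{"method": "move_arm", "body": {"moves": [[2.1,0,-1,0,0,0],[2.1,0,-1,0,0,0]]}}

```text
clock: 10.67
tool_pos: [0.4798, -0.0386, 0.2682]
tool_rot: [-3.142, 0.002, 2.952]
contact_force: [8.0, 0.9, 1.1]
grip_width: 0.0354
```

```bash
python3 st.py;  python3 look.py s11 240 210 120 90
```

```text
clk 10.67 t 1.113 R 229.2 dy 0.9 | resist 6.5 radial 4.2 Fy 2.4 | tz -0.072 w 0.0354
10.6667 [ 0.47978869 -0.03864424  0.26819415] [-3.14159061e+00  2.36570888e-03  2.95181330e+00] [8.00285542 0.93554516 1.10235575]
```

View pics/s11.png

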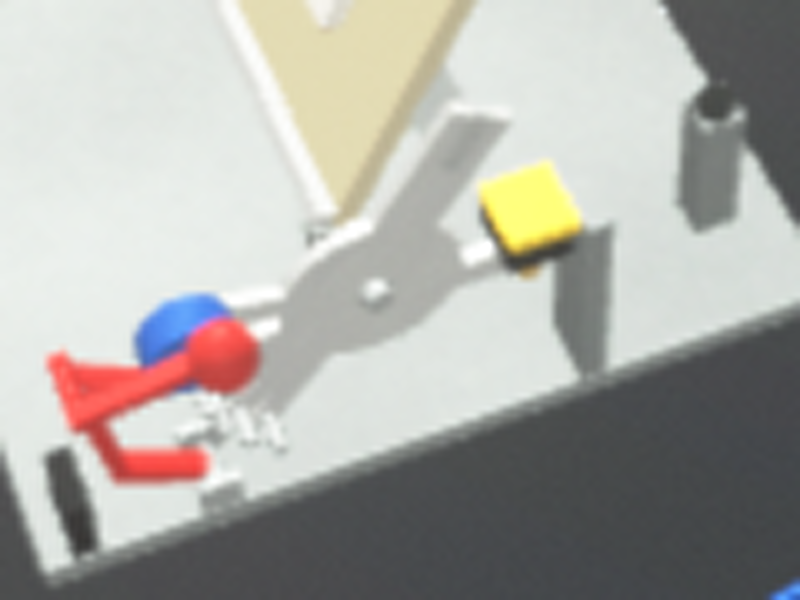

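Contact with the stop: resistance is 6.5 N and the toe is under the yellow block at about (480,250). Pressing on in small steps.

Emit:
{"method": "move_arm", "body": {"moves": [[1.1,0,-0.6,0,0,0],[1.1,0,-0.6,0,0,0]]}}

```text
clock: 10.88
tool_pos: [0.4778, -0.0382, 0.2691]
tool_rot: [3.142, 0.002, 2.952]
contact_force: [7.5, -0.9, -2.0]
grip_width: 0.0357
```

```bash
python3 st.py
```

```text
clk 10.88 t 1.123 R 229.2 dy 0.9 | resist 7.7 radial 1.3 Fy 0.6 | tz -0.156 w 0.0357
```

Emit:
{"method": "move_arm", "body": {"moves": [[1.1,0,-0.6,0,0,0],[1.1,0,-0.6,0,0,0]]}}

```text
clock: 11.05
tool_pos: [0.4757, -0.0378, 0.27]
tool_rot: [3.141, 0.002, 2.952]
contact_force: [9.2, -1.0, -3.7]
grip_width: 0.0357
```

```bash
python3 st.py
```

```text
clk 11.05 t 1.133 R 229.1 dy 0.9 | resist 9.9 radial 0.3 Fy 0.8 | tz -0.131 w 0.0357
```

Emit:
{"method": "move_arm", "body": {"moves": [[1.2,0,-0.5,0,0,0],[1.2,0,-0.5,0,0,0]]}}

```text
clock: 11.22
tool_pos: [0.4735, -0.0374, 0.2708]
tool_rot: [3.141, 0.003, 2.952]
contact_force: [10.3, -1.3, -3.5]
grip_width: 0.0355
```

```bash
python3 st.py
```

```text
clk 11.22 t 1.143 R 229.0 dy 0.9 | resist 10.9 radial 0.8 Fy 0.7 | tz -0.143 w 0.0355
```

Emit:
{"method": "move_arm", "body": {"moves": [[1.2,0,-0.5,0,0,0],[0.6,0,-0.3,0,0,0]]}}

```text
clock: 11.38
tool_pos: [0.4719, -0.0371, 0.2714]
tool_rot: [3.141, 0.003, 2.952]
contact_force: [10.1, -1.3, -3.7]
grip_width: 0.0358
```

```bash
python3 st.py
```

```text
clk 11.38 t 1.151 R 229.0 dy 0.9 | resist 10.8 radial 0.5 Fy 0.6 | tz -0.195 w 0.0358
```

Emit:
{"method": "move_arm", "body": {"moves": [[1.1,0,-0.5,0,0,0],[1.1,0,-0.4,0,0,0]]}}

```text
clock: 11.55
tool_pos: [0.47, -0.0367, 0.2721]
tool_rot: [3.141, 0.003, 2.952]
contact_force: [13.4, -1.0, -5.9]
grip_width: 0.0359
```

```bash
python3 st.py; python3 look.py s12 240 210 120 90
```

```text
clk 11.55 t 1.160 R 228.9 dy 0.9 | resist 14.6 radial -0.5 Fy 1.5 | tz -0.143 w 0.0359
11.55 [ 0.46995656 -0.0367184   0.27214734] [3.14134257 0.00333327 2.95173694] [13.41076307 -1.01391261 -5.90682923]
```

View pics/s12.png

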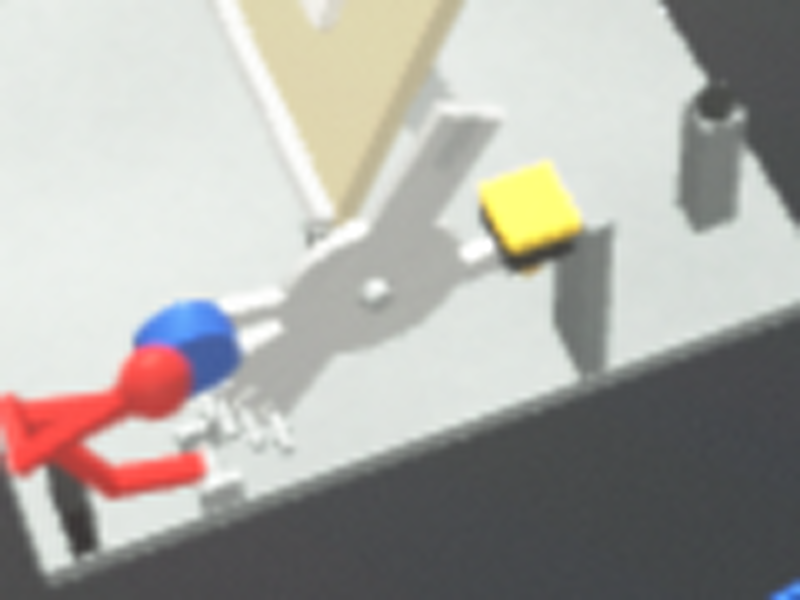

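The pawl has swung away; its ball moved from (225,355) to (155,380). I'll add a touch more force and hold to be sure.

Emit:
{"method": "move_arm", "body": {"moves": [[0.5,0,-0.2,0,0,0],[0,0,0,0,0,0],[0,0,0,0,0,0],[0,0,0,0,0,0],[0,0,0,0,0,0],[0,0,0,0,0,0],[0,0,0,0,0,0],[0,0,0,0,0,0]]}}

```text
clock: 12.27
tool_pos: [0.4695, -0.0367, 0.2724]
tool_rot: [3.141, 0.003, 2.952]
contact_force: [11.7, -1.0, -4.9]
grip_width: 0.0357
```

```bash
python3 st.py
```

```text
clk 12.27 t 1.163 R 228.9 dy 0.9 | resist 12.7 radial -0.1 Fy 1.2 | tz -0.181 w 0.0357
```

Emit:
{"method": "move_arm", "body": {"moves": [[0,0,0,0,0,0],[0,0,0,0,0,0]]}}

```text
clock: 12.43
tool_pos: [0.4695, -0.0366, 0.2723]
tool_rot: [3.141, 0.003, 2.952]
contact_force: [12.7, -1.1, -5.5]
grip_width: 0.0358
```

```bash
python3 st.py; python3 look.py s13 240 210 120 90
```

```text
clk 12.43 t 1.163 R 228.9 dy 0.9 | resist 13.8 radial -0.3 Fy 1.3 | tz -0.109 w 0.0358
12.4333 [ 0.46951585 -0.03664874  0.27233785] [3.14133463 0.00328476 2.95168187] [12.71221355 -1.13685896 -5.46204459]
```

View pics/s13.png

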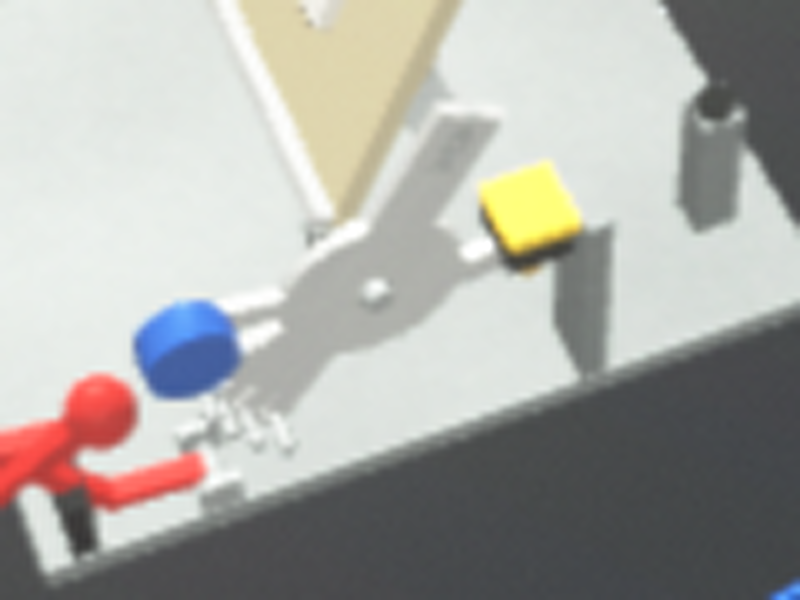

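The pawl lies tipped right back (ball at (100,410)), clear of the wheel. Next I fit the true arc from the recorded path for lowering.

```bash
cat > arc.py <<'E'
import numpy as np
from scipy.optimize import least_squares
D=np.array([[.45,235],[.594,233.4],[.699,232.9],[.759,232.3],[.805,231.8],[.835,231.4],[.867,231.1],[.899,230.8],[.93,230.5],[.961,230.2],[1.011,230],[1.053,229.7],[1.073,229.6],[1.113,229.2],[1.163,228.9]])
x=D[:,1]*np.cos(D[:,0]+.0255);z=D[:,1]*np.sin(D[:,0]+.0255)
s=least_squares(lambda p:np.hypot(x-p[0],z-p[1])-235.1,[0,0]);c=s.x
print(c,s.fun.round(2))
f=np.arctan2(z-c[1],x-c[0]);print((f-.0255).round(3))
fe=f[-1];n=int(np.ceil((fe-.0255)/.02));g=np.r_[fe-.02*np.arange(n+3)]
for i in range(len(g)-1):
    print(i,"t->%.3f"%(g[i+1]-.0255),"x %.2f z %.2f"%(-235.1*(np.cos(g[i+1])-np.cos(g[i])),-235.1*(np.sin(g[i+1])-np.sin(g[i]))))
E
python3 arc.py
```

```text
[ 4.39631567 -8.38688784] [ 0.02 -0.22  0.25  0.19  0.09 -0.04 -0.07 -0.1  -0.14 -0.18  0.02  0.04
  0.1  -0.01  0.05]
[0.49  0.634 0.738 0.797 0.843 0.872 0.904 0.935 0.966 0.996 1.045 1.086
 1.106 1.145 1.194]
0 t->1.174 x -4.40 z 1.66
1 t->1.154 x -4.36 z 1.75
2 t->1.134 x -4.33 z 1.84
3 t->1.114 x -4.29 z 1.92
4 t->1.094 x -4.25 z 2.01
5 t->1.074 x -4.21 z 2.09
6 t->1.054 x -4.17 z 2.18
7 t->1.034 x -4.12 z 2.26
8 t->1.014 x -4.08 z 2.34
9 t->0.994 x -4.03 z 2.42
10 t->0.974 x -3.98 z 2.50
11 t->0.954 x -3.93 z 2.58
12 t->0.934 x -3.88 z 2.66
13 t->0.914 x -3.82 z 2.74
14 t->0.894 x -3.77 z 2.81
15 t->0.874 x -3.71 z 2.89
16 t->0.854 x -3.65 z 2.96
17 t->0.834 x -3.59 z 3.03
18 t->0.814 x -3.53 z 3.11
19 t->0.794 x -3.47 z 3.18
20 t->0.774 x -3.40 z 3.24
21 t->0.754 x -3.34 z 3.31
22 t->0.734 x -3.27 z 3.38
23 t->0.714 x -3.20 z 3.44
24 t->0.694 x -3.13 z 3.51
25 t->0.674 x -3.06 z 3.57
26 t->0.654 x -2.99 z 3.63
27 t->0.634 x -2.92 z 3.69
28 t->0.614 x -2.84 z 3.75
29 t->0.594 x -2.77 z 3.80
30 t->0.574 x -2.69 z 3.86
31 t->0.554 x -2.61 z 3.91
32 t->0.534 x -2.53 z 3.96
33 t->0.514 x -2.45 z 4.01
34 t->0.494 x -2.37 z 4.06
35 t->0.474 x -2.29 z 4.11
36 t->0.454 x -2.21 z 4.15
37 t->0.434 x -2.13 z 4.19
38 t->0.414 x -2.04 z 4.24
39 t->0.394 x -1.96 z 4.28
40 t->0.374 x -1.87 z 4.31
41 t->0.354 x -1.78 z 4.35
42 t->0.334 x -1.70 z 4.39
43 t->0.314 x -1.61 z 4.42
44 t->0.294 x -1.52 z 4.45
45 t->0.274 x -1.43 z 4.48
46 t->0.254 x -1.34 z 4.51
47 t->0.234 x -1.25 z 4.53
48 t->0.214 x -1.16 z 4.56
49 t->0.194 x -1.07 z 4.58
50 t->0.174 x -0.98 z 4.60
51 t->0.154 x -0.88 z 4.62
52 t->0.134 x -0.79 z 4.63
53 t->0.114 x -0.70 z 4.65
54 t->0.094 x -0.61 z 4.66
55 t->0.074 x -0.51 z 4.67
56 t->0.054 x -0.42 z 4.68
57 t->0.034 x -0.32 z 4.69
58 t->0.014 x -0.23 z 4.70
59 t->-0.006 x -0.14 z 4.70
60 t->-0.026 x -0.04 z 4.70
61 t->-0.046 x 0.05 z 4.70
```

```bash
sed -i 's/^X=.*/X=.235*np.cos(f0)+d@ex-.0044;Z=.235*np.sin(f0)+d[2]+.0084/' st.py; python3 st.py
```

```text
clk 12.48 t 1.193 R 235.1 dy 0.9 | resist 13.3 radial -1.2 Fy 1.7 | tz -0.090 w 0.0356
```

Emit:
{"method": "move_arm", "body": {"moves": [[-4.4,0,1.7,0,0,0],[-4.4,0,1.7,0,0,0],[-4.3,0,1.8,0,0,0],[-4.3,0,1.9,0,0,0],[-4.3,0,2,0,0,0],[-4.2,0,2.1,0,0,0],[-4.2,0,2.2,0,0,0],[-4.1,0,2.3,0,0,0]]}}

```text
clock: 13.15
tool_pos: [0.5016, -0.043, 0.2568]
tool_rot: [-3.141, -0.001, 2.952]
contact_force: [0.7, 0.1, 2.8]
grip_width: 0.0359
```

```bash
python3 st.py
```

```text
clk 13.15 t 1.039 R 234.6 dy 0.7 | resist -0.8 radial 2.8 Fy 0.2 | tz -0.124 w 0.0359
```

Emit:
{"method": "move_arm", "body": {"moves": [[-4.1,0,2.3,0,0,0],[-4,0,2.4,0,0,0],[-4,0,2.5,0,0,0],[-3.9,0,2.6,0,0,0],[-3.9,0,2.7,0,0,0],[-3.8,0,2.7,0,0,0],[-3.8,0,2.8,0,0,0],[-3.7,0,2.9,0,0,0]]}}

```text
clock: 13.82
tool_pos: [0.5323, -0.0491, 0.2356]
tool_rot: [-3.141, -0.001, 2.952]
contact_force: [-0.5, -2.2, 0.7]
grip_width: 0.0357
```

```bash
python3 st.py; python3 look.py s14 210 110 170 170
```

```text
clk 13.82 t 0.878 R 234.3 dy 0.5 | resist -0.5 radial 0.5 Fy -2.3 | tz -0.150 w 0.0357
13.8167 [ 0.53229466 -0.04909549  0.23564347] [-3.14098334e+00 -7.74319773e-04  2.95160525e+00] [-0.50439858 -2.19985231  0.72614668]
```

View pics/s14.png

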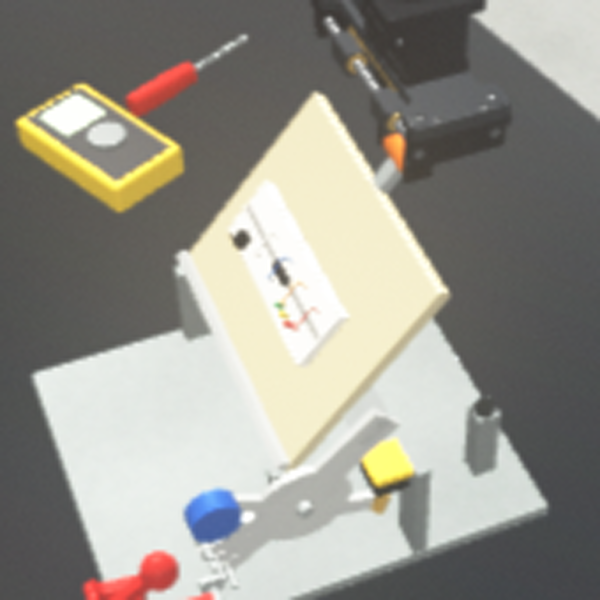

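The board is coming down in hand and the pawl stays clear, with its ball at (158,572). I'll keep lowering.

Emit:
{"method": "move_arm", "body": {"moves": [[-3.6,-0.1,3,0,0,0],[-3.6,-0.1,3,0,0,0],[-3.5,-0.1,3.1,0,0,0],[-3.5,0,3.2,0,0,0],[-3.4,0,3.2,0,0,0],[-3.3,0,3.3,0,0,0],[-3.3,0,3.4,0,0,0],[-3.2,0,3.4,0,0,0]]}}

```text
clock: 14.53
tool_pos: [0.5593, -0.0545, 0.2102]
tool_rot: [-3.141, -0.0, 2.952]
contact_force: [-2.7, -3.7, -0.1]
grip_width: 0.0359
```

```bash
python3 st.py
```

```text
clk 14.53 t 0.718 R 234.3 dy 0.3 | resist -1.3 radial -1.5 Fy -4.2 | tz -0.123 w 0.0359
```

Emit:
{"method": "move_arm", "body": {"moves": [[-3.1,0,3.5,0,0,0],[-3.1,0,3.6,0,0,0],[-3,0,3.6,0,0,0],[-2.9,0,3.7,0,0,0],[-2.8,0,3.7,0,0,0],[-2.8,0,3.8,0,0,0],[-2.7,0,3.9,0,0,0],[-2.6,0,3.9,0,0,0]]}}

```text
clock: 15.2
tool_pos: [0.582, -0.059, 0.1806]
tool_rot: [-3.141, 0.0, 2.952]
contact_force: [-1.1, -5.7, -0.3]
grip_width: 0.0355
```

```bash
python3 st.py
```

```text
clk 15.20 t 0.557 R 234.4 dy 0.2 | resist 0.3 radial -0.2 Fy -5.8 | tz -0.132 w 0.0355
```

Emit:
{"method": "move_arm", "body": {"moves": [[-2.5,-0.2,4,0,0,0],[-2.5,-0.2,4,0,0,0],[-2.4,-0.2,4.1,0,0,0],[-2.3,-0.2,4.1,0,0,0],[-2.2,-0.2,4.2,0,0,0],[-2.1,-0.2,4.2,0,0,0],[-2,0,4.2,0,0,0],[-2,0,4.3,0,0,0]]}}

```text
clock: 15.87
tool_pos: [0.5998, -0.0626, 0.1477]
tool_rot: [3.141, 0.001, 2.952]
contact_force: [2.1, -0.5, 0.4]
grip_width: 0.0354
```

```bash
python3 st.py
```

```text
clk 15.87 t 0.397 R 234.5 dy -0.0 | resist 0.5 radial 2.1 Fy -0.1 | tz -0.141 w 0.0354
```

Emit:
{"method": "move_arm", "body": {"moves": [[-1.9,0,4.3,0,0,0],[-1.8,0,4.4,0,0,0],[-1.7,0,4.4,0,0,0],[-1.6,0,4.4,0,0,0],[-1.5,0,4.5,0,0,0],[-1.4,0,4.5,0,0,0],[-1.3,0,4.5,0,0,0],[-1.2,0,4.5,0,0,0]]}}

```text
clock: 16.53
tool_pos: [0.612, -0.065, 0.1121]
tool_rot: [3.141, 0.001, 2.952]
contact_force: [4.8, 2.9, 1.1]
grip_width: 0.0357
```

```bash
python3 st.py; python3 look.py s15 210 110 170 170
```

```text
clk 16.53 t 0.236 R 234.3 dy -0.1 | resist 0.0 radial 4.3 Fy 3.8 | tz -0.089 w 0.0357
16.5333 [ 0.6119772  -0.06501451  0.11209294] [3.14079560e+00 1.02953808e-03 2.95188745e+00] [4.83596425 2.94271708 1.07733806]
```

View pics/s15.png

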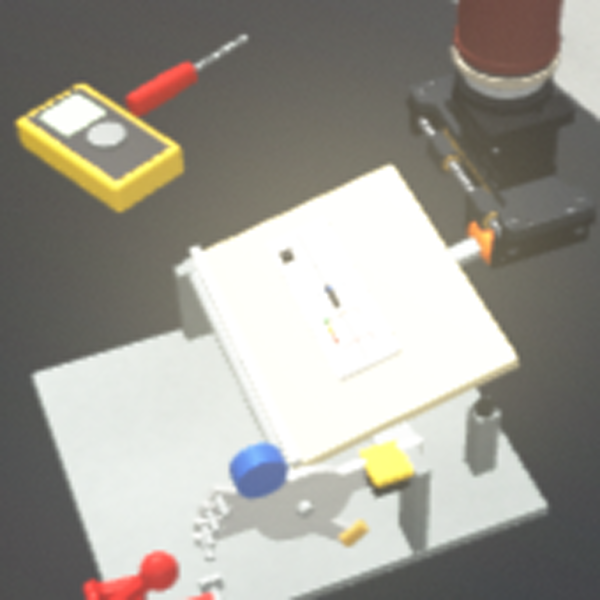

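Emit:
{"method": "move_arm", "body": {"moves": [[-1.5,0.2,4.6,0,0,0],[-1.4,0.2,4.6,0,0,0],[-1.2,0.1,4.6,0,0,0],[-1,0,4.6,0,0,0],[-0.8,0,4.6,0,0,0],[-0.7,0,4.6,0,0,0]]}}

```text
clock: 17.08
tool_pos: [0.6175, -0.0662, 0.0839]
tool_rot: [-3.142, -0.001, 2.952]
contact_force: [2.4, 1.6, -1.1]
grip_width: 0.0354
```

```bash
python3 st.py
```

```text
clk 17.08 t 0.113 R 234.2 dy -0.2 | resist 1.3 radial 1.8 Fy 2.1 | tz -0.118 w 0.0354
```

Emit:
{"method": "move_arm", "body": {"moves": [[-0.4,0,3,0,0,0],[-0.4,0,3,0,0,0],[-0.3,0,2.5,0,0,0]]}}

```text
clock: 17.33
tool_pos: [0.6186, -0.0664, 0.0756]
tool_rot: [-3.142, -0.001, 2.952]
contact_force: [1.6, 2.3, -1.1]
grip_width: 0.0357
```

```bash
python3 st.py; python3 look.py s16 210 110 170 170
```

```text
clk 17.33 t 0.077 R 234.3 dy -0.2 | resist 1.3 radial 1.0 Fy 2.5 | tz -0.126 w 0.0357
17.3333 [ 0.61859619 -0.06636445  0.07564866] [-3.14154092e+00 -9.34593945e-04  2.95175445e+00] [ 1.60961953  2.2510232  -1.14889956]
```

View pics/s16.png

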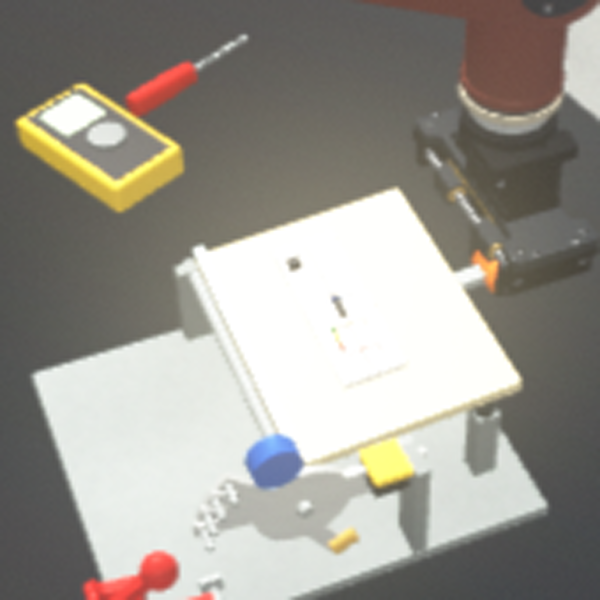

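Emit:
{"method": "move_arm", "body": {"moves": [[-0.2,0,2.5,0,0,0],[-0.2,0,2.5,0,0,0],[-0.2,0,2.5,0,0,0],[-0.1,0,2,0,0,0]]}}

```text
clock: 17.72
tool_pos: [0.6194, -0.0665, 0.0664]
tool_rot: [-3.142, -0.0, 2.952]
contact_force: [0.1, 2.2, -1.7]
grip_width: 0.0356
```

```bash
python3 st.py
```

```text
clk 17.72 t 0.037 R 234.4 dy -0.2 | resist 1.7 radial -0.5 Fy 2.1 | tz -0.122 w 0.0356
```

Emit:
{"method": "move_arm", "body": {"moves": [[-0.1,0,1.5,0,0,0],[-0.1,0,1.5,0,0,0]]}}

```text
clock: 17.88
tool_pos: [0.6196, -0.0665, 0.0634]
tool_rot: [-3.142, -0.001, 2.952]
contact_force: [-0.5, 1.4, -0.7]
grip_width: 0.0359
```

```bash
python3 st.py
```

```text
clk 17.88 t 0.025 R 234.4 dy -0.2 | resist 0.7 radial -0.7 Fy 1.3 | tz -0.127 w 0.0359
```

Emit:
{"method": "move_arm", "body": {"moves": [[0,0,1.5,0,0,0],[0,0,1.5,0,0,0]]}}

```text
clock: 18.05
tool_pos: [0.6198, -0.0666, 0.0606]
tool_rot: [-3.142, -0.0, 2.952]
contact_force: [-0.4, 2.8, -1.6]
grip_width: 0.0356
```

```bash
python3 st.py; python3 look.py s17 210 110 170 170
```

```text
clk 18.05 t 0.013 R 234.5 dy -0.2 | resist 1.6 radial -0.9 Fy 2.6 | tz -0.164 w 0.0356
18.05 [ 0.61979095 -0.06659593  0.06060255] [-3.14152794e+00 -9.72127636e-05  2.95182028e+00] [-0.36365603  2.76266069 -1.61940682]
```

View pics/s17.png

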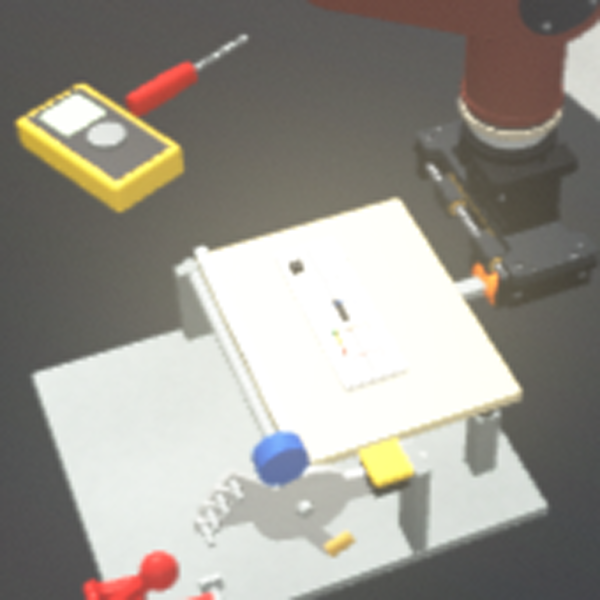

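Emit:
{"method": "move_arm", "body": {"moves": [[0,0,1,0,0,0],[0,0,1,0,0,0],[0,0,1,0,0,0]]}}

```text
clock: 18.35
tool_pos: [0.6198, -0.0666, 0.0603]
tool_rot: [-3.141, -0.0, 2.952]
contact_force: [-10.9, 3.6, 20.7]
grip_width: 0.0359
```

```bash
python3 st.py
```

```text
clk 18.35 t 0.011 R 234.5 dy -0.2 | resist -21.1 radial -10.6 Fy 1.5 | tz -0.141 w 0.0359
```

Emit:
{"method": "move_arm", "body": {"moves": [[0,0,1,0,0,0],[0,0,1,0,0,0]]}}

```text
clock: 18.52
tool_pos: [0.6199, -0.0667, 0.0602]
tool_rot: [-3.141, -0.0, 2.952]
contact_force: [-16.6, 4.7, 31.7]
grip_width: 0.0355
```

```bash
python3 st.py
```

```text
clk 18.52 t 0.011 R 234.6 dy -0.2 | resist -32.3 radial -16.0 Fy 1.5 | tz -0.144 w 0.0355
```

Emit:
{"method": "move_arm", "body": {"moves": [[0,0,-2,0,0,0],[0,0,-2,0,0,0],[0,0,0,0,0,0]]}}

```text
clock: 18.77
tool_pos: [0.6198, -0.0666, 0.0604]
tool_rot: [-3.141, 0.0, 2.952]
contact_force: [-5.1, 2.0, 6.5]
grip_width: 0.0359
```

```bash
python3 st.py
```

```text
clk 18.77 t 0.012 R 234.5 dy -0.2 | resist -6.7 radial -5.2 Fy 1.0 | tz -0.087 w 0.0359
```

Emit:
{"method": "move_arm", "body": {"moves": [[0.7,0.1,-0.4,0,0,0],[0,0,0,0,0,0],[0,0,0,0,0,0]], "squeeze": 10}}

```text
clock: 19.02
tool_pos: [0.6199, -0.0666, 0.0604]
tool_rot: [-3.141, 0.002, 2.952]
contact_force: [0.6, 0.6, 1.9]
grip_width: 0.0356
```

```bash
python3 st.py; python3 look.py s18 210 110 170 170
```

```text
clk 19.02 t 0.012 R 234.6 dy -0.2 | resist -1.9 radial 0.5 Fy 0.7 | tz -0.080 w 0.0356
19.0167 [ 0.61989202 -0.06664408  0.06040712] [-3.14140050e+00  1.55058474e-03  2.95174605e+00] [0.59981177 0.59486838 1.88708124]
```

View pics/s18.png

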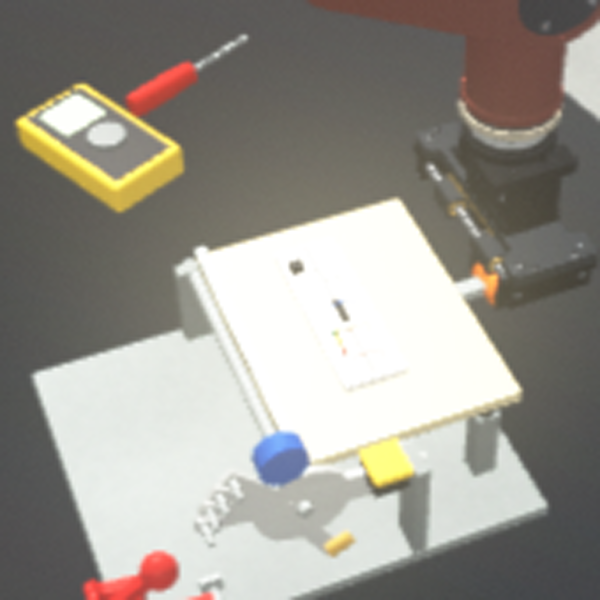

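The board rests on the post at about (485,415), and tilt reads 0.012, within my fit error. The load at the grip is near zero. Opening.

Emit:
{"method": "move_arm", "body": {"moves": [[0,0,0,0,0,0],[0,0,0,0,0,0],[0,0,0,0,0,0],[0,0,0,0,0,0],[0,0,0,0,0,0],[0,0,0,0,0,0],[0,0,0,0,0,0],[0,0,0,0,0,0]], "hand": 0.1}}

```text
clock: 19.73
tool_pos: [0.6191, -0.0663, 0.0601]
tool_rot: [-3.142, -0.0, 2.952]
contact_force: [0.3, -0.7, 0.5]
grip_width: 0.0766
```

Emit:
{"method": "move_arm", "body": {"moves": [[0,0,-5,0,0,0],[0,0,-10,0,0,0],[0,0,-20,0,0,0],[0,0,-30,0,0,0],[0,0,-35,0,0,0],[0,0,-35,0,0,0],[0,0,-35,0,0,0],[0,0,-20,0,0,0]]}}

```text
clock: 20.4
tool_pos: [0.6209, -0.0667, 0.2567]
tool_rot: [-3.141, 0.007, 2.952]
contact_force: [1.8, -0.8, 0.8]
grip_width: 0.0786
```

Emit:
{"method": "move_arm", "body": {"moves": [[15,20,-10,0,0,0],[24,31,0,0,0,0],[24,31,0,0,0,0],[24,31,0,0,0,0],[24,31,0,0,0,0],[24,31,0,0,0,0],[15,20,0,0,0,0],[0,0,0,0,0,0]]}}

```text
clock: 21.07
tool_pos: [0.5067, 0.1576, 0.2618]
tool_rot: [3.139, 0.001, 2.956]
contact_force: [-0.3, -0.2, -0.2]
grip_width: 0.0784
```

```bash
python3 - <<'E'
from h import *
import cv2
s=r.observe();print(s["clock"],s["tool_pos"],s["contact_force"])
for n in("side","top"):
    a,d=r.snapshot(n);np.save(f"pics/{n}F.npy",d);cv2.imwrite(f"pics/{n}F.png",a[:,:,::-1])
    P=pts(n,d)
    # board heights
    from fit import board
    p=[.4835,-.0387,-.1895,0.]
    for l in [(.05,.09,.012),(.05,-.09,.012),(.19,.1,.012),(.19,-.1,.012)]:
        u,v=proj(n,board(p,[l]))[0].round().astype(int);print(n,l,(u,v),(np.median(P[v-1:v+2,u-1:u+2].reshape(-1,3),0)*1000).round(1))
a=cv2.imread("pics/sideF.png")[140:300,210:370];cv2.imwrite("pics/sideFc.png",cv2.resize(a,None,fx=3.7,fy=3.7,interpolation=2))
E
```

```text
21.0667 [0.50667024 0.15762338 0.26177627] [-0.25617087 -0.17848885 -0.2067419 ]
side (0.05, 0.09, 0.012) (np.int64(282), np.int64(186)) [453.   57.  101.4]
side (0.05, -0.09, 0.012) (np.int64(304), np.int64(228)) [ 416.7 -119.9  103.2]
side (0.19, 0.1, 0.012) (np.int64(322), np.int64(171)) [589.7  42.4 102.7]
side (0.19, -0.1, 0.012) (np.int64(350), np.int64(215)) [ 553.1 -152.9  102.1]
top (0.05, 0.09, 0.012) (np.int64(301), np.int64(233)) [450.8  57.7 102.3]
top (0.05, -0.09, 0.012) (np.int64(369), np.int64(245)) [ 417.2 -117.7  101.2]
top (0.19, 0.1, 0.012) (np.int64(306), np.int64(180)) [591.2  43.8 101. ]
top (0.19, -0.1, 0.012) (np.int64(381), np.int64(193)) [ 553.2 -152.9  101.9]
```

View pics/sideFc.png

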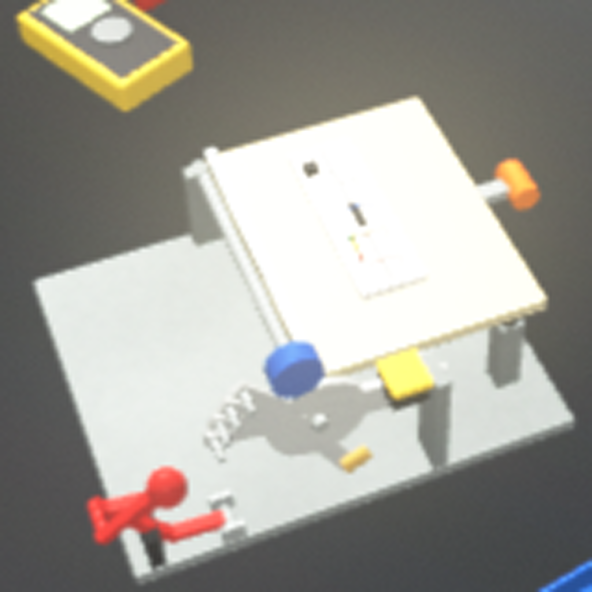

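View pics/topF.png

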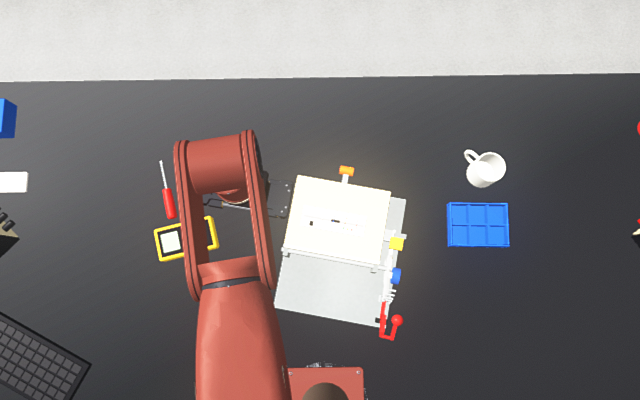

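The board face measures 101–103 mm high at four points in both cameras (102 mm when flat). The pawl is tipped clear, the bystanders are where they were, and the arm is free and still.

```bash
python3 -c "
from plant import r
s=r.observe();print(abs(s['joint_vel']).max());print(r.finish_job())"
```

```text
0.03973303457498043
the job is handed in; nothing more can be done
None
```

The board is down flat with the pawl thrown clear, and the job is handed in at about 21 s of the 72 s allowed.

- **Raising:** I took the orange grip end to end and raised the board through the remaining notches. It met the springy top at a tilt of about 1.14 and I pressed to about 14.6 N. I then held it for about 0.9 s, and the side camera showed the pawl tipped clear.
- **Lowering:** The board came down in hand at about 0.24 rad/s, slower near the end. I then eased off the load, opened the fingers and backed the arm away.

**Last checks:**
- The board face is 101–103 mm high at four points in both cameras, against 102 mm when flat.
- The pawl stays tipped away.
- Nothing touches the arm; measured force is under 0.5 N.
- The tray, mug and screwdriver look unmoved in the pictures. The arm partly hid the meter in the last top view, but the parts showing were where they started.

**What disagreed or was imperfect:**
- **Grasp height:** The pictures put the fingertips about 20–30 mm higher than the reported tool position. My first light closing was shallow, so I reopened and took the grip about 20 mm lower.
- **Hinge estimate:** My first estimate was off by about 9 mm, which gave radial forces up to 11 N until I corrected the arc.
- **Hold force:** Readings during the hold were 12.7–14.6 N, mostly below the "sure" range of 14–18 N. The pawl had already swung away by then.
- **Touchdown:** I briefly pressed the board onto its rests with about 32 N before easing off.

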